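# Stand up and sleeve the press punches, file the settings boards

### The arm

A 6-joint arm with a two-finger parallel gripper is mounted at the origin on the work surface. World frame = base frame: x ahead of the robot, y to its left, z up, the work surface at z = 0. Lengths are in m, angles in rad, forces in N, time in s.
With the tool pointing down it reaches from about 0.35 to 0.775 m from the base axis. Payload 7.3 kg.
Tool frame: the origin (TCP) lies midway between the tips of the shut fingers; the grasp point (between the pads) lies 19 mm behind it (tcp_to_grasp is the distance from the TCP to the grasp point, in m); z points along the fingers, y is the line along which they close (so a half turn about z gives the same grasp; the last joint's range is limited). The gripper opens to 92 mm and grips with 3 to 60 N. Pads are 19 mm wide; open, the fingers measure 130 mm over their backs; the gripper's body (75 mm by 190 mm) begins 47 mm behind the grasp point.
Start: joints at [-1.446, 0.342, 1.524, -0, 1.275, -0.146], TCP at [0.14, -0.506, 0.227] pointing down, gripper open.
Joint ranges: [-2.53, 2.53], [-0.77, 2.02], [0.04, 2.7], [-1, 4.14], [0.28, 2.66], [-3.11, 3.11]. Speed limits (rad/s): [2.57, 2.57, 3.14, 3.14, 3.14, 3.14].

### API

Orientations are given as [roll, pitch, yaw] about the fixed x, y, z axes, in that order (R = Rz(yaw) Ry(pitch) Rx(roll)).
In Python, from cell import observe, read_camera, calibration, hand_in, tcp_to_grasp gives the robot as it stands.
- The arm moves only by the tool send_rows, never from a script. Its argument "targets" is a list of rows, each a list of 5 numbers: the opening, from 0 (shut) to 1 (fully open), then the shift along the world's x, y, z in m, then the turn about the world's z in rad. A call has 1 to 5 rows; each row shifts and turns the commanded pose from where the row before left it; what a row does not reach is not made up. A row lasts 1/10 s, in which the tool goes at most 50 mm and 8.59 degrees, less where a joint would pass 70% of its speed; a pose out of reach is approached as far as the arm can. A call is refused whole if a number of a shift passes 0.05 or a number of a turn 0.15, either way. A call with a gripper value outside its range is refused whole. The fingers move at their own pace and stop on an object; "grip_force" is the grip in N (left out, the last holds). Time passes only in rows, so rows that do not move let the fingers close. It gives the time, the measured TCP pose, the force, the opening and the grip force at its end, in the units of the state.
- observe(): the state, without advancing time (a new reading comes with each control period).
- read_camera(name): name is "side" or "top" or "wrist"; returns (picture, depth): 420x560x3 uint8, red, green, blue; 420x560 float32, m along the optical axis (not along the pixel's ray), 0 where there is no reading.
- calibration(name): a dict with "intrinsics" (3x3 intrinsics, pixels), "world_to_cam" (4x4, takes a point from world to camera coordinates); the wrist camera has in their place "hand_eye" (4x4, takes a point from camera to tool coordinates, whose origin is the TCP and whose axes are the flange's). Camera axes: x right, y up, looking along -z (the intrinsics and any distortion apply to the point x, -y, -z); pixel columns grow to the right and rows downward; lengths in m; the calibration is good to about 2 mm. A picture is of the moment at which its call begins: read the wrist's pose just before it. calibration takes no time and is no camera call.
- hand_in(): hands the job in; it is judged then, once.
The state is a dict: "time": time; "qpos": joint angles; "qvel": joint speeds; "joint_efforts": joint torques, N m; "tool_pos": TCP position; "tool_rot": TCP orientation; "contact_force": force on the tool from outside, world axes, zero at the start; "torque": the same for the moment, N m; "opening": finger opening in m; "grip_force": force on a finger pad.
Only numpy, scipy, OpenCV 4.12 (cv2) and the standard library are available. Lean on these libraries where they do the work, as an engineer would, in place of code of your own. Each camera call takes 0.05 s, during which the arm holds its last target. There are 200 camera calls.

### The job

Put the press tooling away: stand every toppled punch upright on the black mat and slide the guard sleeve of its own colour over the shaft, down onto the foot. File both settings boards upright in the green rack, one in each slot and fully home. Leave the other things on the bench where they are; a sleeve whose punch is missing is not needed.

Things in the scene. Friction and masses are not known exactly. Their poses are not given: they have to be found in the camera images.
- mat: Black rubber mat with a thin yellow border, 130 x 320 x 4 mm, fixed, flat on the bench. Origin: centre of its underside; x along the 130 mm side, y along the 320 mm side, z up. Its top is 4 mm above the bench.
- rack: Green metal rack, fixed, 126 mm long (x) x 88 mm (y) x 48 mm high, open above, with two slots that run along its x. Origin: centre of its underside, z up. Each slot is 12 mm wide (y), 110 mm long (x), 40 mm deep, floor 8 mm above the bench; slot centres 60 mm apart.
- rack_slot0 (a point): Centre of the floor of the rack's slot at its -y side; axes as the rack's.
- rack_slot1 (a point): Centre of the floor of the rack's slot at its +y side; axes as the rack's.
- stand: Brown wooden stand, fixed, in which the two boards stand at the start: 126 mm (x) x 93 mm (y) x 42 mm high, two loose slots along its x, 13 mm wide and 34 mm deep, 60 mm apart, floor 8 mm above the bench. Origin: centre of its underside, z up.
- punch_red: Press punch, toppled at first (z 13 deg below level); one of three may be absent. 110 mm high, 0.5 kg, centre of mass 13 mm up. Red hexagonal foot 64 mm across flats, 16 thick; steel shaft 22 mm diameter to the top, red band, top bevelled 3. Origin: on its axis 55 mm above the underside; z along the axis, foot to top. Let go on its foot leaning under 40 deg, it rocks upright.
- punch_yellow: Press punch, toppled at first (z 13 deg below level); one of three may be absent. 110 mm high, 0.5 kg, centre of mass 13 mm up. Yellow hexagonal foot 64 mm across flats, 16 thick; steel shaft 22 mm diameter to the top, yellow band, top bevelled 3. Origin: on its axis 55 mm above the underside; z along the axis, foot to top. Let go on its foot leaning under 40 deg, it rocks upright.
- punch_blue: Press punch, toppled at first (z 13 deg below level); one of three may be absent. 110 mm high, 0.5 kg, centre of mass 13 mm up. Blue hexagonal foot 64 mm across flats, 16 thick; steel shaft 22 mm diameter to the top, blue band, top bevelled 3. Origin: on its axis 55 mm above the underside; z along the axis, foot to top. Let go on its foot leaning under 40 deg, it rocks upright.
- sleeve_red: Red plastic guard sleeve, a tube 70 mm long, 42 outer and 28 inner diameter, open and alike at both ends, 0.09 kg, upright on the bench at the start. Origin: its centre, half-way along the axis; z along the axis. Home on a punch it rests on the foot, its centre 51 mm above the punch's underside (4 mm below the punch's origin); 24 mm of shaft stand out of it.
- sleeve_yellow: Yellow plastic guard sleeve, a tube 70 mm long, 42 outer and 28 inner diameter, open and alike at both ends, 0.09 kg, upright on the bench at the start. Origin: its centre, half-way along the axis; z along the axis. Home on a punch it rests on the foot, its centre 51 mm above the punch's underside (4 mm below the punch's origin); 24 mm of shaft stand out of it.
- sleeve_blue: Blue plastic guard sleeve, a tube 70 mm long, 42 outer and 28 inner diameter, open and alike at both ends, 0.09 kg, upright on the bench at the start. Origin: its centre, half-way along the axis; z along the axis. Home on a punch it rests on the foot, its centre 51 mm above the punch's underside (4 mm below the punch's origin); 24 mm of shaft stand out of it.
- board_white: White plastic settings board, a slab 100 mm long (x) x 8 mm thick (y) x 95 mm high (z), 0.1 kg, standing on its long edge in the wooden stand at the start (it may lean a few degrees). Origin: centre of its lower edge face; z up when it stands.
- board_orange: Orange plastic settings board, a slab 100 mm long (x) x 8 mm thick (y) x 95 mm high (z), 0.1 kg, standing on its long edge in the wooden stand at the start (it may lean a few degrees). Origin: centre of its lower edge face; z up when it stands.
- caliper: Caliper lying flat on the bench, 150 mm long, up to 11 mm high: leave it. Origin under its middle, x along its length.
- weight: Brass check weight, 30 mm diameter, 30 mm high: leave it. Origin at the centre of its underside.
- jar: Jar, 60 mm diameter, 80 mm high: leave it. Origin at the centre of its underside.
Things that resemble listed ones, but are neither listed nor needed, are in the scene too. Leave any orange look-alike of the punch_red alone.

How it is judged:
By the outcome, as a careful person would: the job done as asked, in the order asked, and still so for the second after the job is handed in, with the robot touching nothing.
Of punch_red, punch_yellow, punch_blue only 2 to 3 are there at a start; the rules pass over those that are not, and their reading is None.
At some moment in a run one of punch_red, punch_yellow, punch_blue may be knocked a few centimetres aside while the robot is not near it.
It also fails if it takes over 210 s, if anything falls off the work surface, if the arm or the gripper's body presses on something with over 40 N, if the wrist force passes 120 N, or if a joint passes its speed limit or range.

## Working session

There is one attempt and no reset: what is moved stays moved. The work goes in short steps, Python scripts to look and compute and a tool call to move; the robot and the scene stay as the last step left them, time stands still between calls to the robot, and variables do not carry over. Pictures are saved under pics/ and viewed, at most 16 in all, crops included, and the job is handed in when it is done.

Besides the shell and the picture viewer there is one more tool, called after ">>>" as name(argument=value, ...), one argument or row to a line, values as JSON. send_rows: Moves the arm, as the interface text tells. Its arguments: {"type":"object","properties":{"targets":{"type":"array","items":{"type":"array","items":{"type":"number"}}},"grip_force":{"type":"number"}},"required":["targets"]}

```bash
ls; mkdir -p pics
cat > h.py <<'E'
import numpy as np, cv2
from cell import observe, read_camera, calibration, hand_in, tcp_to_grasp
from scipy.spatial.transform import Rotation as R
def points(name, depth):
    c=calibration(name); K=np.array(c["intrinsics"]); 
    v,u=np.mgrid[0:depth.shape[0],0:depth.shape[1]]
    d=depth
    P=np.stack([(u-K[0,2])/K[0,0]*d,-(v-K[1,2])/K[1,1]*d,-d],-1)
    if name=="wrist":
        s=observe(); T=np.eye(4); r=np.array(s["tool_rot"]); T[:3,:3]=R.from_euler('xyz',r).as_matrix(); T[:3,3]=s["tool_pos"]; M=T@np.array(c["hand_eye"])
    else: M=np.linalg.inv(np.array(c["world_to_cam"]))
    return P@M[:3,:3].T+M[:3,3]
def snap(name,fn):
    im,d=read_camera(name); cv2.imwrite("pics/"+fn,im[:,:,::-1]); np.save("pics/"+fn[:-4]+".npy",d); return im,d
E
python3 - <<'E'
from h import *
print(observe()); print(tcp_to_grasp)
for n in ("top","side"):
    snap(n,n+"0.png"); print(n,calibration(n))
print(calibration("wrist"))
E
```

```text
pics
{'time': 0.0, 'qpos': array([-1.44595949e+00,  3.42703986e-01,  1.52498531e+00, -6.51862811e-05,
        1.27539215e+00, -1.46003698e-01]), 'qvel': array([-0.00091898,  0.00040672, -0.0004454 , -0.00033648,  0.00122888,
       -0.00155965]), 'joint_efforts': array([ 3.24854584e-03, -4.31232798e+01, -2.44221890e+01,  7.20433728e-02,
        5.57705818e-02, -1.08338377e-04]), 'tool_pos': array([ 0.14040997, -0.50546702,  0.22606575]), 'tool_rot': array([-3.14011063e+00, -1.54926802e-04,  2.70859440e-01]), 'contact_force': array([ 0.58148986, -0.1564771 ,  0.40189866]), 'torque': array([0.01917825, 0.02262049, 0.02658641]), 'grip_force': 0.0, 'opening': 0.0916855149303071}
0.0188
top {'intrinsics': array([[415.19466582,   0.        , 271.32716825],
       [  0.        , 415.19466582, 207.53071015],
       [  0.        ,   0.        ,   1.        ]]), 'world_to_cam': array([[ 0.00721409, -0.99987129, -0.01433014,  0.04638757],
       [ 0.98665263,  0.00478592,  0.16276881, -0.62514703],
       [-0.16267928, -0.0153131 ,  0.98656017, -1.27414949],
       [ 0.        ,  0.        ,  0
[... 287 characters left out ...]
 0.34793734,  0.6154279 ,  0.70723978, -0.29622175],
       [-0.32378111, -0.62907764,  0.70670157, -0.80513314],
       [ 0.        ,  0.        ,  0.        ,  1.        ]])}
{'intrinsics': array([[289.70372442,   0.        , 281.55072658],
       [  0.        , 289.70372442, 214.09343381],
       [  0.        ,   0.        ,   1.        ]]), 'hand_eye': array([[-5.90404318e-04,  9.53603774e-01,  3.01063937e-01,
         8.10996174e-02],
       [ 9.99999723e-01,  4.26583277e-04,  6.09879527e-04,
         3.72391643e-04],
       [ 4.53154577e-04,  3.01064214e-01, -9.53603761e-01,
        -1.58802513e-01],
       [ 0.00000000e+00,  0.00000000e+00,  0.00000000e+00,
         1.00000000e+00]])}
```

View pics/top0.png

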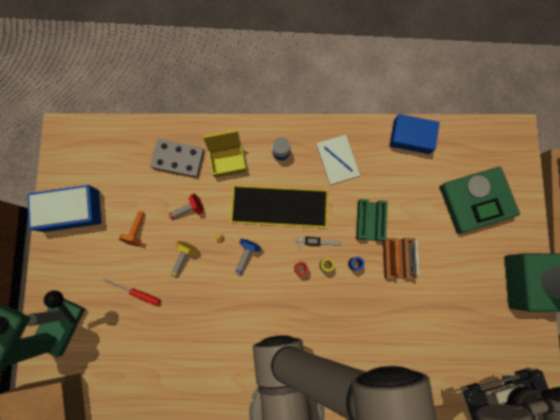

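View pics/side0.png

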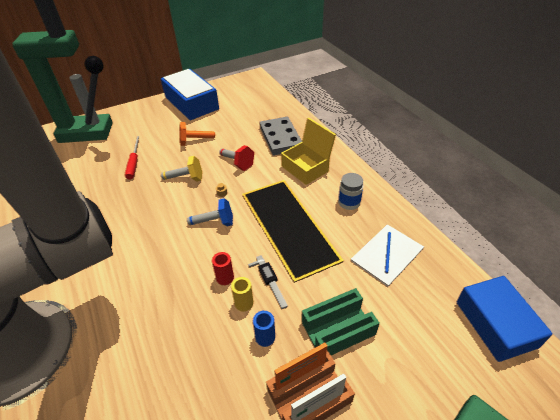

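The top view shows all three punches toppled: red (185,208), yellow (182,258) and blue (247,255). The orange look-alike is at (133,228). The sleeves are red (301,269), yellow (327,265) and blue (356,264). The mat is at (279,207), the rack at (372,220) and the stand at (401,258). The side view agrees.

```bash
cat >> h.py <<'E'
HUE={'red':[(0,6),(172,180)],'orange':[(7,17)],'yellow':[(22,34)],'green':[(60,90)],'blue':[(100,125)]}
def mask(im,col,smin=120,vmin=50):
    h=cv2.cvtColor(im,cv2.COLOR_RGB2HSV); m=np.zeros(h.shape[:2],bool)
    for a,b in HUE[col]: m|=(h[...,0]>=a)&(h[...,0]<=b)
    return m&(h[...,1]>=smin)&(h[...,2]>=vmin)
def blobs(im,d,name,col,P=None,amin=25,**k):
    P=points(name,d) if P is None else P
    n,l,s,c=cv2.connectedComponentsWithStats(mask(im,col,**k).astype(np.uint8))
    out=[]
    for i in range(1,n):
        if s[i,4]<amin: continue
        q=P[(l==i)&(d>0)]
        if len(q)==0: continue
        out.append((c[i].round().astype(int).tolist(),int(s[i,4]),q))
    return out
E
python3 - <<'E'
from h import *
im=cv2.imread("pics/top0.png")[:,:,::-1]; d=np.load("pics/top0.npy"); P=points("top",d)
x=P[270:330,150:250,2]; print("table z",np.percentile(x,[5,50,95]).round(4))
for col in HUE:
    for c,a,q in blobs(im,d,"top",col,P):
        if q[:,0].max()>0.95 and a>600: continue
        print(col,c,a,"med",np.median(q,0).round(3),"lo",np.percentile(q,3,0).round(3),"hi",np.percentile(q,97,0).round(3))
E
```

```text
table z [-0.0042  0.0003  0.0061]
red [195, 204] 169 med [0.635 0.294 0.055] lo [0.61  0.278 0.022] hi [0.661 0.31  0.068]
red [301, 268] 77 med [ 0.431 -0.043  0.069] lo [ 0.416 -0.06   0.029] hi [ 0.452 -0.024  0.075]
red [144, 297] 209 med [0.341 0.449 0.024] lo [0.322 0.407 0.017] hi [0.362 0.494 0.03 ]
orange [57, 184] 110 med [ 0.711  0.774 -0.   ] lo [ 0.7    0.702 -0.005] hi [0.717 0.843 0.005]
orange [43, 188] 45 med [ 0.697  0.823 -0.   ] lo [ 0.691  0.793 -0.006] hi [0.701 0.845 0.004]
orange [440, 206] 103 med [ 0.641 -0.505  0.   ] lo [ 0.628 -0.525 -0.004] hi [ 0.654 -0.481  0.006]
orange [161, 266] 57 med [0.439 0.402 0.001] lo [ 0.435  0.372 -0.005] hi [0.445 0.455 0.004]
orange [301, 268] 55 med [ 0.435 -0.046  0.001] lo [ 0.423 -0.056 -0.004] hi [ 0.445 -0.034  0.008]
orange [342, 267] 35 med [ 0.44 -0.18  0.  ] lo [ 0.436 -0.198 -0.004] hi [ 0.446 -0.159  0.003]
orange [29, 331] 114 med [0.231 0.82  0.001] lo [ 0.215  0.683 -0.004] hi [0.269 0.841 0.248]
orange [364, 370] 28 med [ 0.249 -0.122  0.594] lo [ 0.123 -0.25  -0.002] hi [ 0.268 -0.107  0.693]
orange [551,
[... 449 characters left out ...]
 -0.001] hi [0.705 0.185 0.01 ]
yellow [184, 248] 98 med [0.493 0.323 0.062] lo [0.478 0.304 0.039] hi [0.507 0.344 0.069]
yellow [327, 265] 125 med [ 0.444 -0.124  0.069] lo [ 0.426 -0.142  0.002] hi [ 0.464 -0.104  0.074]
green [487, 210] 250 med [ 0.62  -0.632  0.055] lo [ 0.599 -0.661  0.049] hi [ 0.643 -0.604  0.06 ]
blue [415, 132] 1259 med [ 0.874 -0.415  0.06 ] lo [ 0.825 -0.479  0.048] hi [ 0.923 -0.35   0.065]
blue [72, 216] 342 med [0.572 0.652 0.078] lo [0.551 0.615 0.061] hi [0.68  0.798 0.083]
blue [250, 245] 119 med [0.502 0.116 0.062] lo [0.489 0.091 0.039] hi [0.519 0.143 0.07 ]
blue [356, 263] 88 med [ 0.449 -0.214  0.067] lo [ 0.432 -0.231  0.027] hi [ 0.466 -0.196  0.073]
```

```bash
cat >> h.py <<'E'
def punch(im,d,name,foot,col,P=None):
    """foot: rough xy. returns shaft axis dir (foot->top), tip xy, from raised points"""
    P=points(name,d) if P is None else P
    r=np.hypot(P[...,0]-foot[0],P[...,1]-foot[1])
    cm=mask(im,col,90,40)
    sh=(r<0.14)&(P[...,2]>0.010)&(P[...,2]<0.05)&(d>0)&~cv2.dilate(cm.astype(np.uint8),np.ones((3,3))).astype(bool)
    n,l,s,c=cv2.connectedComponentsWithStats(sh.astype(np.uint8)); i=1+np.argmax(s[1:,4])
    q=P[l==i]; m=np.median(q[:,:2],0); vx,vy,x0,y0=cv2.fitLine(q[:,:2].astype(np.float32),cv2.DIST_HUBER,0,.005,.01).ravel()
    v=np.array([vx,vy]); v*=np.sign(v@(m-foot)); p0=np.array([x0,y0]); t=(q[:,:2]-p0)@v
    return p0,v,np.percentile(t,[2,98]),len(q),np.percentile(q[:,2],[5,95])
def rect(q): 
    (c,s,a)=cv2.minAreaRect(q[:,:2].astype(np.float32)); return np.round(c,4),np.round(s,4),round(a,1)
E
python3 - <<'E'
from h import *
im=cv2.imread("pics/top0.png")[:,:,::-1]; d=np.load("pics/top0.npy"); P=points("top",d)
for col,f in (('red',(.635,.294)),('yellow',(.493,.323)),('blue',(.502,.116))):
    p0,v,t,n,z=punch(im,d,"top",np.array(f),col,P)
    print(col,"tip",(p0+v*t[1]).round(3),"start",(p0+v*t[0]).round(3),"ang",np.degrees(np.arctan2(v[1],v[0])).round(1),n,z.round(3))
X,Y,Z=P[...,0],P[...,1],P[...,2]
def box(x0,x1,y0,y1,z0,z1): return (X>x0)&(X<x1)&(Y>y0)&(Y<y1)&(Z>z0)&(Z<z1)
hs=cv2.cvtColor(im,cv2.COLOR_RGB2HSV)
q=P[box(.5,.75,-.2,.25,-.01,.02)&(hs[...,2]<45)];print("mat dark",rect(q))
q=P[mask(im,'yellow')&box(.5,.75,-.15,.25,-.01,.02)];print("mat border",rect(q))
q=P[box(.48,.66,-.36,-.2,.035,.06)];print("rack",rect(q),len(q))
q=P[box(.38,.53,-.42,-.27,.034,.048)];print("stand",rect(q),len(q))
for nm,(y0,y1) in {'o':(-.345,-.27),'w':(-.42,-.345)}.items():
    q=P[box(.38,.53,y0,y1,.085,.12)];print("board",nm,rect(q) if len(q) else 0,len(q), np.median(q,0))
for n,b in {'red':(.40,.47,-.075,-.01),'yel':(.41,.48,-.16,-.09),'blue':(.415,.485,-.25,-.18)}.items():
    q=P[box(*b,.058,.085)];print("sleeve",n,q.mean(0).round(4),rect(q),len(q))
E
python3 -c "
import cv2
im=cv2.imread('pics/top0.png')[195:295,340:430];cv2.imwrite('pics/c.png',cv2.resize(im,None,fx=6,fy=6))"
```

```text
red tip [0.75  0.365] start [0.757 0.294] ang 95.3 204 [0.016 0.03 ]
yellow tip [0.627 0.313] start [0.601 0.385] ang -69.9 154 [0.017 0.038]
blue tip [0.417 0.156] start [0.488 0.126] ang 156.5 160 [0.019 0.039]
mat dark (array([0.6063, 0.0273]), array([0.2971, 0.1748]), 87.2)
mat border (array([0.6575, 0.0568]), array([0.3833, 0.167 ]), 85.8)
rack (array([ 0.5682, -0.2853]), array([0.1189, 0.1708]), 85.4) 685
stand (array([ 0.4695, -0.3438]), array([0.1219, 0.1158]), 0.8) 446
board o (array([ 0.4699, -0.3276]), array([0.0984, 0.0103]), 0.8) 145 [ 0.47082347 -0.32523938  0.10144025]
board w (array([ 0.4675, -0.387 ]), array([0.0987, 0.0101]), 0.3) 158 [ 0.46535427 -0.38477414  0.10189565]
sleeve red [ 0.4343 -0.0431  0.0696] (array([ 0.4356, -0.0427]), array([0.0371, 0.0397]), 88.9) 80
sleeve yel [ 0.4453 -0.1241  0.0698] (array([ 0.4453, -0.1238]), array([0.0388, 0.0393]), 46.5) 92
sleeve blue [ 0.4508 -0.2159  0.0696] (array([ 0.4504, -0.2162]), array([0.0401, 0.0367]), 89.4) 94
```

View pics/c.png

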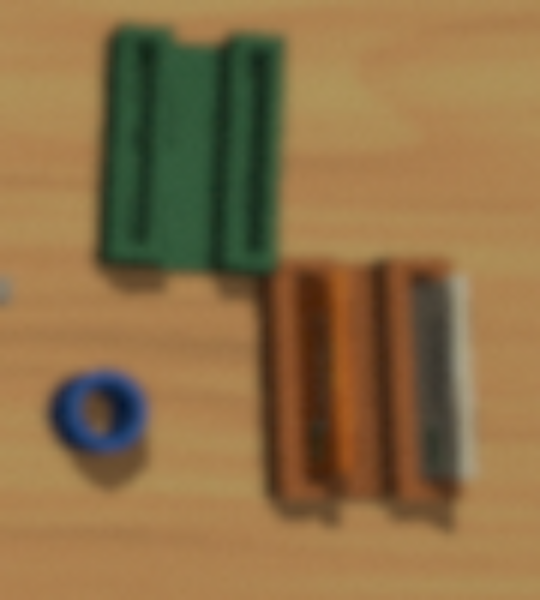

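```bash
sed -i 's/i=1+np.argmax(s\[1:,4\])/i=min((j for j in range(1,n) if s[j,4]>25),key=lambda j:np.median(r[l==j]))/' h.py
python3 - <<'E'
from h import *
im=cv2.imread("pics/top0.png")[:,:,::-1]; d=np.load("pics/top0.npy"); P=points("top",d)
for col,f in (('red',(.635,.294)),('yellow',(.493,.323)),('blue',(.502,.116))):
    p0,v,t,n,z=punch(im,d,"top",np.array(f),col,P)
    print(col,"tip",(p0+v*t[1]).round(3),"start",(p0+v*t[0]).round(3),"ang",np.degrees(np.arctan2(v[1],v[0])).round(1),n,z.round(3))
im=cv2.imread("pics/side0.png")[:,:,::-1]; d=np.load("pics/side0.npy"); P=points("side",d)
for col,f in (('red',(.635,.294)),('yellow',(.493,.323)),('blue',(.502,.116))):
    p0,v,t,n,z=punch(im,d,"side",np.array(f),col,P)
    print(col,"tip",(p0+v*t[1]).round(3),"start",(p0+v*t[0]).round(3),"ang",np.degrees(np.arctan2(v[1],v[0])).round(1),n,z.round(3))
s=observe(); print(s["tool_pos"],s["tool_rot"],s["time"])
E
```

```text
red tip [0.607 0.37 ] start [0.626 0.317] ang 110.1 118 [0.02  0.038]
yellow tip [0.475 0.295] start [0.5   0.293] ang 176.3 33 [0.019 0.048]
blue tip [0.417 0.156] start [0.488 0.126] ang 156.5 160 [0.019 0.039]
red tip [0.603 0.365] start [0.617 0.326] ang 109.6 70 [0.015 0.033]
yellow tip [0.476 0.292] start [0.497 0.294] ang -174.6 27 [0.014 0.038]
blue tip [0.431 0.145] start [0.486 0.117] ang 153.4 213 [0.017 0.037]
[ 0.14040597 -0.50550319  0.22613207] [-3.14023762e+00 -1.54225312e-04  2.70808969e-01] 0.1
```

The crop shows the rack slots at (145,145) and (258,145), with the orange board at (340,380) and the white board at (460,380), both leaning toward -y. I'll go to the blue punch first.

>>> send_rows(
  targets=[
    [1,0.039,0.025,0,0],
    [1,0.039,0.025,0,0],
    [1,0.039,0.025,0,0],
    [1,0.039,0.025,0,0],
    [1,0.039,0.025,0,0],
  ],
  grip_force=8,
)

```text
time: 0.6
tool_pos: [0.3367, -0.3795, 0.2265]
tool_rot: [-3.141, 0.0, 0.27]
contact_force: [1.0, -0.7, 0.4]
opening: 0.0916
grip_force: 0.0
```

>>> send_rows(
  targets=[
    [1,0.039,0.025,0,0],
    [1,0.039,0.025,0,0],
    [1,0.039,0.025,0,0],
    [1,0,0.045,0,-0.068],
    [1,0,0.045,0,-0.068],
  ],
)

```text
time: 1.1
tool_pos: [0.4529, -0.2141, 0.2255]
tool_rot: [-3.14, 0.001, 0.133]
contact_force: [0.3, -0.2, 0.3]
opening: 0.0914
grip_force: 0.0
```

>>> send_rows(
  targets=[
    [1,0,0.045,0,-0.068],
    [1,0,0.045,0,-0.068],
    [1,0,0.045,0,-0.068],
    [1,0,0.045,0,-0.068],
    [1,0,0.045,0,-0.068],
  ],
)

```text
time: 1.6
tool_pos: [0.4519, 0.0109, 0.2266]
tool_rot: [3.142, 0.0, -0.208]
contact_force: [0.9, -0.5, -0.2]
opening: 0.0916
grip_force: 0.0
```

>>> send_rows(
  targets=[
    [1,0,0.045,0,-0.068],
    [1,0,0.045,0,-0.068],
    [1,0,0.045,0,-0.068],
    [1,0,0,0,0],
    [1,0,0,0,0],
  ],
)

```text
time: 2.1
tool_pos: [0.452, 0.1448, 0.2263]
tool_rot: [3.141, 0.001, -0.406]
contact_force: [0.2, -0.2, 0.6]
opening: 0.0919
grip_force: 0.0
```

Run:
```python
from h import *
s=observe(); print(s["tool_pos"],s["tool_rot"],s["time"],s["qpos"])
im,d=snap("wrist","w1.png"); P=points("wrist",d)
print(np.median(P[:,:,2]))
p0,v,t,n,z=punch(im,d,"wrist",np.array((.502,.116)),'blue',P)
print("tip",(p0+v*t[1]).round(4),"start",(p0+v*t[0]).round(3),"ang",np.degrees(np.arctan2(v[1],v[0])).round(1),n,z.round(3))
```

```text
[0.45201193 0.14480711 0.22633455] [ 3.14068725e+00  6.19733391e-04 -4.05716660e-01] 2.1 [ 1.48664639e-01  2.50836390e-01  1.65533100e+00 -4.69567972e-04
  1.23642884e+00  2.12533167e+00]
0.0025229077880871142
tip [0.4307 0.1504] start [0.489 0.126] ang 156.8 847 [0.024 0.039]
```

View pics/w1.png

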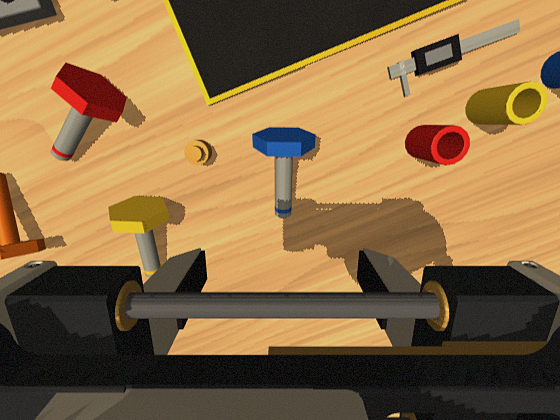

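The wrist view shows the blue shaft from (284,155) to (284,215), square to the fingers, with the yellow and red punches at the left. I'll descend and grip it lightly so that it can swing.

>>> send_rows(
  targets=[
    [1,-0.013,0.002,-0.04,0],
    [1,0,0,-0.045,0],
    [1,0,0,-0.045,0],
    [1,0,0,-0.045,0],
    [1,0,0,-0.03,0],
  ],
)

```text
time: 2.65
tool_pos: [0.4384, 0.1441, 0.0193]
tool_rot: [3.14, 0.002, -0.411]
contact_force: [0.2, 0.1, -0.5]
opening: 0.0917
grip_force: 0.0
```

>>> send_rows(
  targets=[
    [1,0,0,-0.018,0],
    [0.2,0,0,0,0],
    [0.15,0,0,0,0],
    [0.1,0,0,0,0],
    [0.1,0,0,0,0],
  ],
  grip_force=12,
)

```text
time: 3.15
tool_pos: [0.44, 0.1457, 0.0044]
tool_rot: [-3.141, -0.001, -0.41]
contact_force: [0.0, -0.7, -0.7]
opening: 0.0643
grip_force: 0.0
```

>>> send_rows(
  targets=[
    [0.1,0,0,0,0],
    [0.1,0,0,0,0],
    [0.1,0,0,0,0],
    [0.1,0,0,0,0],
    [0.1,0,0,0,0],
  ],
)

```text
time: 3.65
tool_pos: [0.4394, 0.1462, 0.0037]
tool_rot: [3.142, 0.0, -0.409]
contact_force: [-0.3, 0.9, -0.0]
opening: 0.0243
grip_force: 0.4
```

>>> send_rows(
  targets=[
    [0.1,0,0,0,0],
    [0.1,0,0,0,0],
    [0.1,0,0,0.01,0],
    [0.1,0,0,0.015,0],
    [0.1,0,0,0.015,0],
  ],
)

```text
time: 4.15
tool_pos: [0.4397, 0.1459, 0.0446]
tool_rot: [3.141, -0.0, -0.409]
contact_force: [2.5, -1.4, -2.7]
opening: 0.0216
grip_force: 12.0
```

>>> send_rows(
  targets=[
    [0.1,0,0,0.015,0],
    [0.1,0,0,0.015,0],
    [0.1,0,0,0.015,0],
    [0.1,0,0,0.015,0],
    [0.1,0,0,0.015,0],
  ],
)

```text
time: 4.65
tool_pos: [0.438, 0.1459, 0.1191]
tool_rot: [3.14, 0.003, -0.409]
contact_force: [0.5, -0.7, -5.1]
opening: 0.0217
grip_force: 12.0
```

>>> send_rows(
  targets=[
    [0.1,0,0,0.015,0],
    [0.1,0,0,0.015,0],
    [0.1,0,0,0.015,0],
    [0.1,0,0,0.0,0],
    [0.1,0,0,0.0,0],
  ],
)

```text
time: 5.15
tool_pos: [0.4389, 0.146, 0.1634]
tool_rot: [3.141, 0.001, -0.409]
contact_force: [0.6, -0.9, -6.9]
opening: 0.0218
grip_force: 12.0
```

Run:
```python
from h import *
im1,d=snap("side","s1.png"); im2,d=snap("wrist","w2.png")
a=cv2.resize(im1[110:310,130:330],(400,400)); b=cv2.resize(im2,(400,300)); b=np.vstack([b,np.zeros((100,400,3),np.uint8)])
cv2.imwrite("pics/m1.png",np.hstack([a,b])[:,:,::-1])
```

```text
(no output)
```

View pics/m1.png

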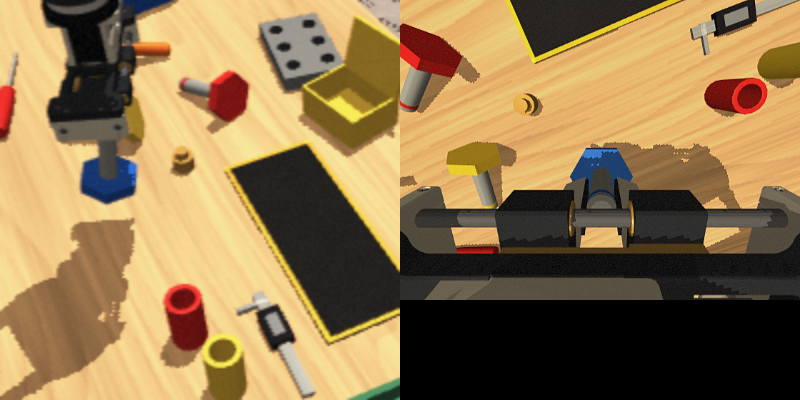

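The punch hangs nearly upright: foot at (108,178) in the left half, shaft in the fingers at (600,200) in the right half. Next I need the mat pose.

Run:
```python
from h import *
im=cv2.imread("pics/top0.png")[:,:,::-1]
h=cv2.cvtColor(im,cv2.COLOR_RGB2HSV)
m=((h[...,2]<45)|mask(im,'yellow',100,60)).astype(np.uint8); m[:,:226]=0;m[:,336:]=0;m[:180]=0;m[234:]=0
n,l,s,c=cv2.connectedComponentsWithStats(m); i=1+np.argmax(s[1:,4])
v,u=np.nonzero(l==i)
c=calibration("top");K=c["intrinsics"];W=np.linalg.inv(c["world_to_cam"])
r=np.stack([(u-K[0,2])/K[0,0],-(v-K[1,2])/K[1,1],-np.ones(len(u))],-1)@W[:3,:3].T; o=W[:3,3]
q=o+r*((.004-o[2])/r[:,2])[:,None]
print("mat",rect(q),q.mean(0))
print(observe()["tool_pos"])
im=cv2.imread("pics/w2.png")[:,:,::-1]; d=np.load("pics/w2.npy"); P=points("wrist",d)
for c,a,q in blobs(im,d,"wrist",'blue',P,100): print(c,a,np.percentile(q,[3,50,97],0).round(3).tolist())
f=P[(mask(im,'yellow'))]; print()
for col,g in (('yellow',(.493,.323)),):
    p0,v,t,n,z=punch(im,d,"wrist",np.array(g),col,P); print(col,(p0+v*t[1]).round(3),(p0+v*t[0]).round(3),np.degrees(np.arctan2(v[1],v[0])).round(1),n,z)
```

```text
mat (array([0.639 , 0.0273]), array([0.3208, 0.1308]), 87.0) [0.63814182 0.02654574 0.004     ]
[0.43858224 0.14593724 0.16279041]
[282, 230] 2634 [[0.41, 0.122, 0.089], [0.437, 0.144, 0.098], [0.454, 0.179, 0.101]]
[281, 271] 130 [[0.435, 0.136, 0.176], [0.444, 0.144, 0.179], [0.445, 0.155, 0.183]]

yellow [0.421 0.355] [0.47  0.327] 150.2 954 [0.01864404 0.03696661]
```

>>> send_rows(
  targets=[
    [0.1,0.0155,-0.019,0,0],
    [0.1,0.02,-0.022,0,0],
    [0.1,0.02,-0.022,0,0],
    [0.1,0.02,-0.022,0,0],
    [0.1,0.02,-0.022,0,0],
  ],
)

```text
time: 5.75
tool_pos: [0.535, 0.0382, 0.1625]
tool_rot: [3.141, 0.002, -0.409]
contact_force: [0.2, -0.4, -5.4]
opening: 0.0217
grip_force: 12.0
```

>>> send_rows(
  targets=[
    [0.1,0.02,-0.022,0,0],
    [0.1,0.02,-0.022,0,0],
    [0.1,0.02,-0.022,0,0],
    [0.1,0.02,-0.022,0,0],
    [0.1,0.02,-0.024,0,0],
  ],
)

```text
time: 6.25
tool_pos: [0.635, -0.0735, 0.162]
tool_rot: [3.141, 0.003, -0.409]
contact_force: [0.5, 0.7, -4.9]
opening: 0.0217
grip_force: 12.0
```

>>> send_rows(
  targets=[
    [0.1,0,0,-0.02,0],
    [0.1,0,0,-0.02,0],
    [0.1,0,0,-0.015,0],
    [0.1,0,0,-0.01,0],
    [0.1,0,0,-0.005,0],
  ],
)

```text
time: 6.75
tool_pos: [0.634, -0.0727, 0.0916]
tool_rot: [3.141, 0.003, -0.409]
contact_force: [0.3, 1.0, -5.3]
opening: 0.0213
grip_force: 12.0
```

Run:
```python
from h import *
print(observe()["tool_pos"],observe()["contact_force"])
im,d=snap("wrist","w3.png"); P=points("wrist",d)
for c,a,q in blobs(im,d,"wrist",'blue',P,100): print(c,a,np.percentile(q,[3,50,97],0).round(3).tolist())
```

```text
[ 0.63399824 -0.07265883  0.09161723] [ 0.31671615  1.00048387 -5.26012103]
[73, 48] 3003 [[0.793, -0.01, 0.017], [0.803, -0.002, 0.036], [0.829, 0.026, 0.051]]
[281, 215] 3758 [[0.611, -0.104, 0.015], [0.645, -0.081, 0.027], [0.667, -0.043, 0.029]]
[282, 271] 216 [[0.63, -0.082, 0.106], [0.639, -0.076, 0.109], [0.641, -0.064, 0.112]]
[477, 330] 613 [[0.452, -0.211, 0.006], [0.463, -0.2, 0.024], [0.471, -0.195, 0.036]]
```

>>> send_rows(
  targets=[
    [0.1,0,0,-0.003,0],
    [0.1,0,0,-0.003,0],
    [0.1,0,0,-0.001,0],
    [0.1,0,0,0,0],
    [0.1,0,0,0,0],
  ],
)

```text
time: 7.3
tool_pos: [0.6357, -0.073, 0.0878]
tool_rot: [-3.141, -0.002, -0.409]
contact_force: [1.6, 0.4, 0.1]
opening: 0.0221
grip_force: 12.0
```

>>> send_rows(
  targets=[
    [0.3,0,0,0,0],
    [0.4,0,0,0,0],
    [0.6,0,0,0,0],
    [0.6,0,0,0,0],
    [0.6,0,0,0.03,0],
  ],
)

```text
time: 7.8
tool_pos: [0.6323, -0.0723, 0.1129]
tool_rot: [3.14, 0.009, -0.409]
contact_force: [1.1, 0.5, -0.7]
opening: 0.0532
grip_force: 0.0
```

>>> send_rows(
  targets=[
    [0.6,0,0,0.045,0],
    [0.6,0,0,0.045,0],
    [0.8,0,0,0.03,0],
    [1,0,0,0,0],
    [1,0,0,0,0],
  ],
)

```text
time: 8.3
tool_pos: [0.6349, -0.0729, 0.237]
tool_rot: [-3.142, -0.001, -0.409]
contact_force: [-0.3, -0.1, -0.2]
opening: 0.0745
grip_force: 0.0
```

```bash
cat >> h.py <<'E'
def stood(im,d,name,col,lo,hi,P=None):
    """xy centre of the band/top of an upright punch: points z in lo..hi within mask col or all"""
    P=points(name,d) if P is None else P
    return P
E
python3 - <<'E'
from h import *
print(observe()["tool_pos"],observe()["qpos"][5])
im,d=snap("wrist","w4.png"); P=points("wrist",d)
k=(abs(P[...,0]-.635)<.05)&(abs(P[...,1]+.073)<.05)
for lo,hi in ((.104,.125),(.05,.095),(.012,.03)):
    q=P[k&(P[...,2]>lo)&(P[...,2]<hi)]; print(lo,len(q),rect(q),q.mean(0).round(4))
E
```

```text
[ 0.6349333 -0.0728876  0.2370295] 1.7459552989603642
0.104 384 (array([ 0.6363, -0.0737]), array([0.0206, 0.0216]), 66.5) [ 0.6372 -0.0743  0.1123]
0.05 146 (array([ 0.6421, -0.0767]), array([0.0211, 0.0084]), 64.1) [ 0.6439 -0.0773  0.0742]
0.012 1497 (array([ 0.6361, -0.0735]), array([0.0721, 0.0639]), 4.6) [ 0.6412 -0.0759  0.0196]
```

View pics/w4.png

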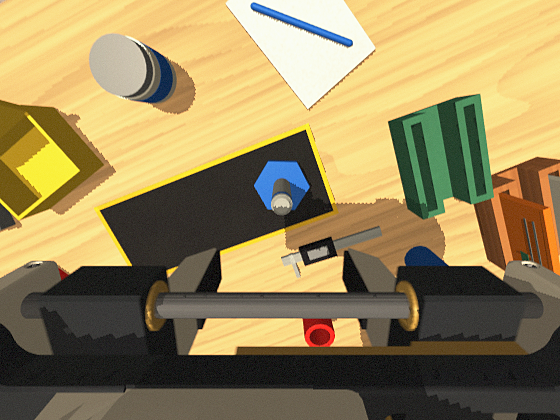

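Blue stands upright on the mat, foot (282,185) and shaft top (283,203). Next is the yellow punch.

>>> send_rows(
  targets=[
    [1,-0.0175,0.041,-0.003,0],
    [1,-0.0175,0.041,-0.003,0],
    [1,-0.0175,0.041,-0.003,0],
    [1,-0.0175,0.041,-0.003,0],
    [1,-0.0175,0.041,-0.003,0],
  ],
)

```text
time: 8.85
tool_pos: [0.5456, 0.1334, 0.2196]
tool_rot: [3.14, 0.003, -0.41]
contact_force: [0.8, -0.4, -0.3]
opening: 0.0918
grip_force: 0.0
```

>>> send_rows(
  targets=[
    [1,-0.0175,0.041,-0.003,0],
    [1,-0.0175,0.041,-0.003,0],
    [1,-0.0175,0.041,-0.003,0],
    [1,-0.0175,0.041,-0.003,0],
    [1,-0.0175,0.041,-0.003,0],
  ],
)

```text
time: 9.35
tool_pos: [0.4581, 0.3382, 0.2046]
tool_rot: [3.139, 0.002, -0.409]
contact_force: [0.7, 0.6, 0.6]
opening: 0.0918
grip_force: 0.0
```

>>> send_rows(
  targets=[
    [1,0,0,0,0],
    [1,0,0,0,0],
  ],
)

```text
time: 9.55
tool_pos: [0.4588, 0.3374, 0.2049]
tool_rot: [3.138, 0.002, -0.407]
contact_force: [0.5, -0.4, 0.3]
opening: 0.0918
grip_force: 0.0
```

Run:
```python
from h import *
s=observe();print(s["tool_pos"],s["tool_rot"],s["qpos"][5])
im,d=snap("wrist","w5.png"); P=points("wrist",d)
for col,f in (('yellow',(.493,.323)),('red',(.635,.294))):
    for c,a,q in blobs(im,d,"wrist",col,P,60,smin=100): print(col,c,a,np.percentile(q,[3,50,97],0).round(3).tolist())
    p0,v,t,n,z=punch(im,d,"wrist",np.array(f),col,P)
    print(col,"tip",(p0+v*t[1]).round(4),"start",(p0+v*t[0]).round(3),"ang",np.degrees(np.arctan2(v[1],v[0])).round(1),n,z.round(3))
```

```text
[0.45875192 0.3373993  0.20491258] [ 3.13849202e+00  1.85517549e-03 -4.06722884e-01] 2.4774816252801393
yellow [373, 19] 439 [[0.581, 0.135, 0.004], [0.586, 0.18, 0.006], [0.614, 0.186, 0.007]]
yellow [430, 4] 125 [[0.578, 0.099, 0.004], [0.581, 0.112, 0.006], [0.584, 0.124, 0.007]]
yellow [279, 161] 1592 [[0.48, 0.292, 0.01], [0.499, 0.322, 0.054], [0.518, 0.35, 0.067]]
yellow tip [0.4236 0.3573] start [0.478 0.331] ang 153.9 863 [0.023 0.039]
red [251, 21] 1288 [[0.608, 0.277, 0.019], [0.626, 0.293, 0.063], [0.648, 0.31, 0.067]]
red [194, 88] 124 [[0.596, 0.37, 0.017], [0.603, 0.376, 0.023], [0.614, 0.382, 0.026]]
red [249, 291] 150 [[0.335, 0.405, 0.002], [0.347, 0.432, 0.014], [0.359, 0.469, 0.017]]
red tip [0.6057 0.3699] start [0.631 0.307] ang 111.8 1686 [0.023 0.04 ]
```

View pics/w5.png

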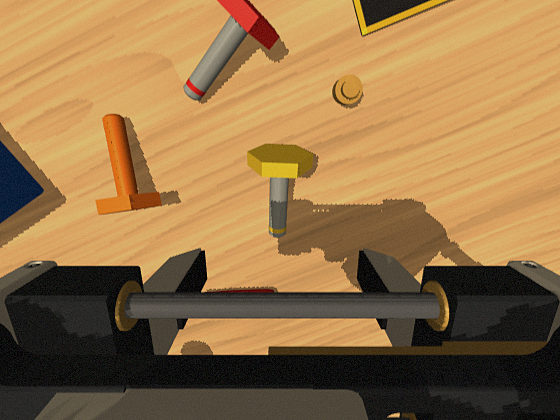

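The wrist view shows the yellow shaft from (281,178) to (277,235) and the orange look-alike at (125,165), close to the gripper's path. I'll check its clearance first.

Run:
```python
from h import *
im=cv2.imread("pics/w5.png")[:,:,::-1]; d=np.load("pics/w5.npy"); P=points("wrist",d)
for c,a,q in blobs(im,d,"wrist",'orange',P,300,smin=200,vmin=80):
  q=q[q[:,2]>.008]
  if len(q)>100: print(c,a,np.percentile(q,[2,50,98],0).round(3).tolist())
```

```text
[122, 172] 2522 [[0.512, 0.47, 0.018], [0.551, 0.486, 0.036], [0.615, 0.516, 0.067]]
```

>>> send_rows(
  targets=[
    [1,-0.0226,0.0137,-0.035,-0.047],
    [1,0,0,-0.045,0],
    [1,0,0,-0.045,0],
    [1,0,0,-0.04,0],
    [1,0,0,-0.025,0],
  ],
)

```text
time: 10.1
tool_pos: [0.4366, 0.3481, 0.0134]
tool_rot: [3.137, 0.002, -0.459]
contact_force: [-0.8, -0.1, 0.5]
opening: 0.0919
grip_force: 0.0
```

>>> send_rows(
  targets=[
    [1,0,0,-0.012,0],
    [0.2,0,0,0,0],
    [0.1,0,0,0,0],
    [0.1,0,0,0,0],
    [0.1,0,0,0,0],
  ],
)

```text
time: 10.6
tool_pos: [0.4382, 0.3513, 0.0062]
tool_rot: [-3.139, -0.001, -0.456]
contact_force: [0.0, 0.6, -0.4]
opening: 0.0647
grip_force: 0.0
```

>>> send_rows(
  targets=[
    [0.1,0,0,0,0],
    [0.1,0,0,0,0],
    [0.1,0,0,0,0],
    [0.1,0,0,0,0],
    [0.1,0,0,0,0],
  ],
)

```text
time: 11.1
tool_pos: [0.4373, 0.3508, 0.0047]
tool_rot: [3.141, 0.0, -0.456]
contact_force: [-0.9, -1.3, -0.3]
opening: 0.0246
grip_force: 0.0
```

>>> send_rows(
  targets=[
    [0.1,0,0,0,0],
    [0.1,0,0,0,0],
    [0.1,0,0,0,0],
    [0.1,0,0,0,0],
    [0.1,0,0,0,0],
  ],
)

```text
time: 11.6
tool_pos: [0.4374, 0.3509, 0.0047]
tool_rot: [-3.142, -0.0, -0.456]
contact_force: [0.5, 2.0, 0.1]
opening: 0.0217
grip_force: 12.0
```

>>> send_rows(
  targets=[
    [0.1,0,0,0.01,0],
    [0.1,0,0,0.015,0],
    [0.1,0,0,0.015,0],
    [0.1,0,0,0.015,0],
    [0.1,0,0,0.015,0],
  ],
)

```text
time: 12.1
tool_pos: [0.4371, 0.3502, 0.0755]
tool_rot: [3.14, 0.0, -0.456]
contact_force: [1.0, -0.5, -5.4]
opening: 0.0217
grip_force: 12.0
```

>>> send_rows(
  targets=[
    [0.1,0,0,0.015,0],
    [0.1,0,0,0.015,0],
    [0.1,0,0,0.015,0],
    [0.1,0,0,0.02,0],
    [0.1,0,0,0.02,0],
  ],
)

```text
time: 12.6
tool_pos: [0.4365, 0.3501, 0.1601]
tool_rot: [3.139, 0.001, -0.456]
contact_force: [0.4, 0.4, -4.2]
opening: 0.0216
grip_force: 12.0
```

>>> send_rows(
  targets=[
    [0.1,0.01,-0.012,0,0],
    [0.1,0.015,-0.025,0,0],
    [0.1,0.018,-0.03,0,0],
    [0.1,0.018,-0.03,0,0],
    [0.1,0.018,-0.03,0,0],
  ],
)

```text
time: 13.1
tool_pos: [0.5164, 0.2213, 0.1584]
tool_rot: [3.139, 0.002, -0.456]
contact_force: [-0.5, 1.0, -5.2]
opening: 0.0217
grip_force: 12.0
```

>>> send_rows(
  targets=[
    [0.1,0.018,-0.03,0,0],
    [0.1,0.018,-0.03,0,0],
    [0.1,0.018,-0.03,0,0],
    [0.1,0.018,-0.03,0,0],
    [0.1,0.018,-0.03,0,0],
  ],
)

```text
time: 13.6
tool_pos: [0.6061, 0.0711, 0.1582]
tool_rot: [3.14, 0.002, -0.457]
contact_force: [0.8, -0.7, -4.6]
opening: 0.0216
grip_force: 12.0
```

>>> send_rows(
  targets=[
    [0.1,0.018,-0.03,0,0],
    [0.1,0.015,-0.017,0,0],
    [0.1,0,0,-0.02,0],
    [0.1,0,0,-0.02,0],
    [0.1,0,0,-0.015,0],
  ],
)

```text
time: 14.1
tool_pos: [0.6378, 0.0252, 0.1016]
tool_rot: [3.139, 0.004, -0.457]
contact_force: [-0.6, 0.0, -4.6]
opening: 0.0217
grip_force: 12.0
```

Run:
```python
from h import *
print(observe()["tool_pos"],observe()["contact_force"])
im,d=snap("wrist","w6.png"); P=points("wrist",d)
for c,a,q in blobs(im,d,"wrist",'yellow',P,100): print(c,a,np.percentile(q,[3,50,97],0).round(3).tolist())
```

```text
[0.63775852 0.02520186 0.10161779] [-0.564934    0.01425312 -4.55950821]
[36, 146] 10254 [[0.738, 0.138, 0.0], [0.777, 0.162, 0.014], [0.83, 0.235, 0.048]]
[287, 152] 4348 [[0.614, -0.135, -0.002], [0.696, -0.015, 0.003], [0.707, 0.183, 0.004]]
[282, 221] 3443 [[0.614, -0.004, 0.033], [0.646, 0.017, 0.045], [0.665, 0.055, 0.047]]
[282, 284] 214 [[0.632, 0.017, 0.124], [0.64, 0.023, 0.127], [0.642, 0.034, 0.13]]
[483, 325] 180 [[0.444, -0.11, 0.007], [0.452, -0.104, 0.022], [0.459, -0.102, 0.03]]
```

>>> send_rows(
  targets=[
    [0.1,0,0,-0.014,0],
    [0.1,0,0,-0.006,0],
    [0.1,0,0,-0.003,0],
    [0.1,0,0,-0.003,0],
    [0.1,0,0,0,0],
  ],
)

```text
time: 14.65
tool_pos: [0.6394, 0.0269, 0.0788]
tool_rot: [3.142, -0.0, -0.456]
contact_force: [0.4, -0.0, -5.2]
opening: 0.0218
grip_force: 12.0
```

>>> send_rows(
  targets=[
    [0.1,0,0,0,0],
  ],
)

```text
time: 14.75
tool_pos: [0.6396, 0.0269, 0.0793]
tool_rot: [-3.141, -0.001, -0.456]
contact_force: [-0.8, 0.1, -3.8]
opening: 0.022
grip_force: 12.0
```

>>> send_rows(
  targets=[
    [0.1,0,0,-0.002,0],
    [0.1,0,0,0,0],
    [0.3,0,0,0,0],
    [0.4,0,0,0,0],
    [0.6,0,0,0,0],
  ],
)

```text
time: 15.25
tool_pos: [0.6399, 0.0268, 0.0775]
tool_rot: [-3.141, -0.001, -0.456]
contact_force: [0.3, -1.0, 0.7]
opening: 0.0393
grip_force: 0.0
```

>>> send_rows(
  targets=[
    [0.6,0,0,0.0,0],
    [0.6,0,0,0.03,0],
    [0.6,0,0,0.045,0],
    [0.8,0,0,0.045,0],
    [1,0,0,0.03,0],
  ],
)

```text
time: 15.75
tool_pos: [0.6402, 0.0268, 0.2308]
tool_rot: [-3.14, -0.004, -0.456]
contact_force: [0.1, 0.1, 0.1]
opening: 0.0668
grip_force: 0.0
```

Run:
```python
from h import *
print(observe()["tool_pos"],observe()["qpos"])
im,d=snap("wrist","w7.png"); P=points("wrist",d)
k=(abs(P[...,0]-.639)<.05)&(abs(P[...,1]-.027)<.05)
for lo,hi in ((.104,.125),(.012,.03)):
    q=P[k&(P[...,2]>lo)&(P[...,2]<hi)]; print(lo,len(q),rect(q),q.mean(0).round(4))
```

```text
[0.64019856 0.02677945 0.23075589] [-7.76690017e-02  5.55048570e-01  1.17000844e+00 -8.81332947e-05
  1.41187199e+00  1.94929413e+00]
0.104 418 (array([0.6389, 0.0277]), array([0.0206, 0.022 ]), 62.6) [0.6404 0.0268 0.1178]
0.012 1549 (array([0.644 , 0.0261]), array([0.0812, 0.09  ]), 5.9) [0.6452 0.0247 0.0256]
```

>>> send_rows(
  targets=[
    [1,-0.0017,0.0194,0,0.14],
    [1,-0.0017,0.0194,0,0.14],
    [1,-0.0017,0.0194,0,0.14],
    [1,-0.0017,0.0194,0,0.14],
    [1,-0.0017,0.0194,0,0.14],
  ],
)

```text
time: 16.3
tool_pos: [0.6307, 0.1246, 0.2266]
tool_rot: [3.141, -0.0, 0.25]
contact_force: [0.5, -0.2, -0.6]
opening: 0.0918
grip_force: 0.0
```

>>> send_rows(
  targets=[
    [1,-0.0017,0.0194,0,0.14],
    [1,-0.0017,0.0194,0,0.14],
    [1,-0.0017,0.0194,0,0.14],
    [1,-0.0017,0.0194,0,0.14],
    [1,-0.0017,0.0194,0,0.14],
  ],
)

```text
time: 16.8
tool_pos: [0.6222, 0.2216, 0.2266]
tool_rot: [3.142, 0.0, 0.95]
contact_force: [0.3, 1.1, 0.2]
opening: 0.0919
grip_force: 0.0
```

>>> send_rows(
  targets=[
    [1,-0.0017,0.0194,0,0.14],
    [1,-0.0017,0.0194,0,0.14],
    [1,-0.0017,0.0194,0,0.14],
    [1,-0.0017,0.0194,0,0.14],
    [1,-0.0017,0.0194,0,0.14],
  ],
)

```text
time: 17.3
tool_pos: [0.6137, 0.3186, 0.2266]
tool_rot: [3.142, 0.0, 1.65]
contact_force: [1.2, -0.1, -0.1]
opening: 0.0917
grip_force: 0.0
```

>>> send_rows(
  targets=[
    [1,-0.0017,0.0194,0,0.14],
    [1,-0.0017,0.0194,0,0.14],
    [1,0,0,0,0],
    [1,0,0,0,0],
  ],
)

```text
time: 17.7
tool_pos: [0.6103, 0.3564, 0.2263]
tool_rot: [-3.141, 0.001, 1.921]
contact_force: [-0.1, -0.8, 1.3]
opening: 0.0918
grip_force: 0.0
```

Run:
```python
from h import *
s=observe();print(s["tool_pos"],s["tool_rot"],s["qpos"])
im,d=snap("wrist","w8.png"); P=points("wrist",d)
for col,f in (('red',(.635,.294)),):
    for c,a,q in blobs(im,d,"wrist",col,P,60,smin=100): print(col,c,a,np.percentile(q,[3,50,97],0).round(3).tolist())
    p0,v,t,n,z=punch(im,d,"wrist",np.array(f),col,P)
    print(col,"tip",(p0+v*t[1]).round(4),"start",(p0+v*t[0]).round(3),"ang",np.degrees(np.arctan2(v[1],v[0])).round(1),n,z.round(3))
```

```text
[0.61033932 0.35644393 0.22633963] [-3.14116764e+00  5.46870933e-04  1.92121699e+00] [ 4.20507824e-01  6.99907333e-01  9.21575871e-01 -5.16415685e-04
  1.52057173e+00  7.01133229e-02]
red [83, 32] 2276 [[0.324, 0.408, 0.013], [0.345, 0.446, 0.024], [0.364, 0.483, 0.028]]
red [284, 172] 86 [[0.596, 0.371, 0.017], [0.605, 0.378, 0.023], [0.615, 0.382, 0.026]]
red [288, 243] 919 [[0.608, 0.283, 0.019], [0.637, 0.302, 0.06], [0.67, 0.315, 0.067]]
red tip [0.607 0.372] start [0.635 0.307] ang 113.1 1007 [0.023 0.04 ]
```

View pics/w8.png

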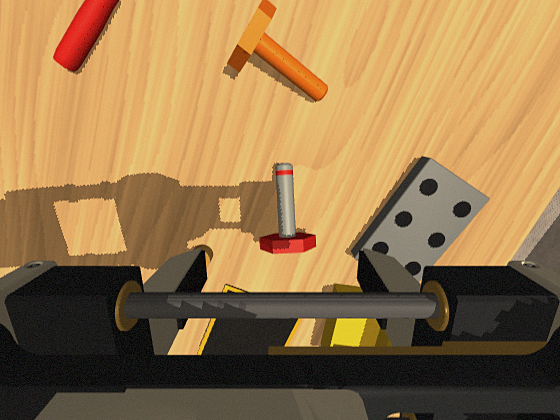

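Run:
```python
from h import *
im=cv2.imread("pics/w8.png")[:,:,::-1]; d=np.load("pics/w8.npy"); P=points("wrist",d)
q=P[160:260,350:490].reshape(-1,3); q=q[q[:,2]>.012]
print(q.min(0),q.max(0), np.percentile(q,[2,98],0))
```

```text
[0.58209742 0.30004636 0.01202521] [0.86410042 0.45485237 0.38527462] [[0.65217214 0.32173003 0.01592088]
 [0.85313731 0.44726095 0.23807107]]
```

Run:
```python
from h import *
d=np.load("pics/w8.npy"); P=points("wrist",d)
q=P[160:245,355:490].reshape(-1,3); q=q[(q[:,2]>.012)&(q[:,2]<.1)]
print(len(q),np.percentile(q,[1,50,99],0).round(3)); 
i=q[:,0].argsort()[:200]; print(q[i][::40].round(3))
```

```text
6433 [[0.742 0.33  0.014]
 [0.793 0.397 0.026]
 [0.857 0.45  0.028]]
[[0.738 0.319 0.016]
 [0.741 0.331 0.019]
 [0.743 0.339 0.015]
 [0.744 0.347 0.022]
 [0.746 0.347 0.027]]
```

Clear (x ≥ 0.738, 28 mm high). I'll grasp red.

>>> send_rows(
  targets=[
    [1,0.002,0.0025,-0.04,0.03],
    [1,0,0,-0.045,0],
    [1,0,0,-0.045,0],
    [1,0,0,-0.045,0],
    [1,0,0,-0.03,0],
  ],
)

```text
time: 18.25
tool_pos: [0.6114, 0.357, 0.0183]
tool_rot: [-3.138, 0.0, 1.95]
contact_force: [-0.3, 0.0, -0.3]
opening: 0.0919
grip_force: 0.0
```

>>> send_rows(
  targets=[
    [1,0,0,-0.018,0],
    [0.2,0,0,0,0],
    [0.1,0,0,0,0],
    [0.1,0,0,0,0],
    [0.1,0,0,0,0],
  ],
)

```text
time: 18.75
tool_pos: [0.6128, 0.3587, 0.0043]
tool_rot: [3.141, 0.0, 1.953]
contact_force: [-0.5, 0.6, -0.1]
opening: 0.0644
grip_force: 0.0
```

>>> send_rows(
  targets=[
    [0.1,0,0,0,0],
    [0.1,0,0,0,0],
    [0.1,0,0,0,0],
    [0.1,0,0,0,0],
    [0.1,0,0,0,0],
  ],
)

```text
time: 19.25
tool_pos: [0.6124, 0.3592, 0.0037]
tool_rot: [3.141, 0.0, 1.954]
contact_force: [-0.4, 0.2, 0.6]
opening: 0.0246
grip_force: 0.0
```

>>> send_rows(
  targets=[
    [0.1,0,0,0,0],
    [0.1,0,0,0,0],
    [0.1,0,0,0,0],
    [0.1,0,0,0,0],
    [0.1,0,0,0,0],
  ],
)

```text
time: 19.75
tool_pos: [0.6126, 0.3592, 0.0038]
tool_rot: [3.141, -0.0, 1.954]
contact_force: [2.0, 0.3, -1.0]
opening: 0.0216
grip_force: 12.0
```

>>> send_rows(
  targets=[
    [0.1,0,0,0.01,0],
    [0.1,0,0,0.015,0],
    [0.1,0,0,0.015,0],
    [0.1,0,0,0.015,0],
    [0.1,0,0,0.015,0],
  ],
)

```text
time: 20.25
tool_pos: [0.6124, 0.359, 0.0753]
tool_rot: [3.141, -0.0, 1.954]
contact_force: [0.5, -0.4, -6.4]
opening: 0.0216
grip_force: 12.0
```

>>> send_rows(
  targets=[
    [0.1,0,0,0.015,0],
    [0.1,0,0,0.015,0],
    [0.1,0,0,0.015,0],
    [0.1,0,0,0.02,0],
    [0.1,0,0,0.02,0],
  ],
)

```text
time: 20.75
tool_pos: [0.6122, 0.359, 0.1598]
tool_rot: [-3.141, 0.0, 1.954]
contact_force: [0.7, 0.6, -6.0]
opening: 0.0215
grip_force: 12.0
```

>>> send_rows(
  targets=[
    [0.1,0.002,-0.012,0,0],
    [0.1,0.004,-0.025,0,0],
    [0.1,0.004,-0.03,0,0],
    [0.1,0.004,-0.03,0,0],
    [0.1,0.004,-0.03,0,0],
  ],
)

```text
time: 21.25
tool_pos: [0.63, 0.2298, 0.1576]
tool_rot: [-3.14, 0.0, 1.954]
contact_force: [0.4, -0.0, -4.8]
opening: 0.0214
grip_force: 12.0
```

>>> send_rows(
  targets=[
    [0.1,0.004,-0.03,0,0],
    [0.1,0.004,-0.03,0,0],
    [0.1,0.003,-0.03,0,0],
    [0.1,0.002,-0.015,0,0],
    [0.1,0,0,0,0],
  ],
)

```text
time: 21.75
tool_pos: [0.6435, 0.1242, 0.1582]
tool_rot: [-3.141, 0.001, 1.951]
contact_force: [-0.5, 0.0, -5.8]
opening: 0.0217
grip_force: 12.0
```

>>> send_rows(
  targets=[
    [0.1,0,0,-0.02,0],
    [0.1,0,0,-0.02,0],
    [0.1,0,0,-0.015,0],
    [0.1,0,0,-0.005,0],
    [0.1,0,0,0,0],
  ],
)

```text
time: 22.25
tool_pos: [0.6428, 0.128, 0.0978]
tool_rot: [-3.14, -0.001, 1.955]
contact_force: [-0.5, -0.2, -5.5]
opening: 0.022
grip_force: 12.0
```

Run:
```python
from h import *
print(observe()["tool_pos"],observe()["contact_force"])
im,d=snap("wrist","w9.png"); P=points("wrist",d)
for c,a,q in blobs(im,d,"wrist",'red',P,100): print(c,a,np.percentile(q,[3,50,97],0).round(3).tolist())
```

```text
[0.64280544 0.12797282 0.09780362] [-0.53605995 -0.21027506 -5.50455104]
[281, 207] 4245 [[0.608, 0.112, 0.028], [0.632, 0.147, 0.041], [0.669, 0.169, 0.043]]
[282, 262] 270 [[0.63, 0.132, 0.12], [0.637, 0.141, 0.123], [0.649, 0.143, 0.127]]
```

>>> send_rows(
  targets=[
    [0.1,0,0,-0.012,0],
    [0.1,0,0,-0.005,0],
    [0.1,0,0,-0.003,0],
    [0.1,0,0,-0.002,0],
    [0.1,0,0,0,0],
  ],
)

```text
time: 22.8
tool_pos: [0.6441, 0.1283, 0.0799]
tool_rot: [3.138, -0.0, 1.954]
contact_force: [-5.0, 2.9, 11.2]
opening: 0.0221
grip_force: 12.0
```

>>> send_rows(
  targets=[
    [0.1,0,0,0,0],
  ],
)

```text
time: 22.9
tool_pos: [0.644, 0.1283, 0.0799]
tool_rot: [3.138, -0.0, 1.954]
contact_force: [-6.2, 2.5, 10.0]
opening: 0.0218
grip_force: 12.0
```

>>> send_rows(
  targets=[
    [0.1,0,0,0.0015,0],
    [0.3,0,0,0,0],
    [0.4,0,0,0,0],
    [0.6,0,0,0,0],
    [0.6,0,0,0,0],
  ],
)

```text
time: 23.4
tool_pos: [0.6436, 0.1269, 0.0781]
tool_rot: [3.141, 0.0, 1.954]
contact_force: [0.6, 0.6, -0.7]
opening: 0.047
grip_force: 0.0
```

>>> send_rows(
  targets=[
    [0.6,0,0,0.0,0],
    [0.6,0,0,0.03,0],
    [0.6,0,0,0.045,0],
    [0.8,0,0,0.045,0],
    [0.8,0,0,0.035,0],
  ],
)

```text
time: 23.9
tool_pos: [0.6439, 0.1271, 0.2363]
tool_rot: [3.139, 0.001, 1.954]
contact_force: [1.2, 0.2, 0.4]
opening: 0.0668
grip_force: 0.0
```

>>> send_rows(
  targets=[
    [0.8,-0.026,-0.0214,0,-0.048],
    [0.8,-0.026,-0.0214,0,-0.048],
    [0.8,-0.026,-0.0214,0,-0.048],
    [0.8,-0.026,-0.0214,0,-0.048],
    [0.8,-0.026,-0.0214,0,-0.048],
  ],
)

```text
time: 24.4
tool_pos: [0.5123, 0.0194, 0.2332]
tool_rot: [3.141, 0.0, 1.712]
contact_force: [0.4, -0.9, -0.1]
opening: 0.0735
grip_force: 0.0
```

>>> send_rows(
  targets=[
    [0.8,-0.026,-0.0214,0,-0.048],
    [0.8,-0.026,-0.0214,0,-0.048],
    [0.8,-0.026,-0.0214,0,-0.047],
    [0.8,0,0,0,0],
    [0.8,0,0,0,0],
  ],
)

```text
time: 24.9
tool_pos: [0.4356, -0.0444, 0.2337]
tool_rot: [3.14, 0.0, 1.57]
contact_force: [0.6, 0.2, 0.8]
opening: 0.0733
grip_force: 0.0
```

```bash
cat >> h.py <<'E'
def sleeve(P,xy,z=.07):
    r=np.hypot(P[...,0]-xy[0],P[...,1]-xy[1]); q=P[(r<.035)&(abs(P[...,2]-z)<.006)]
    c,rad=cv2.minEnclosingCircle(q[:,:2].astype(np.float32)); return np.round(c,4),round(rad,4),len(q),rect(q),np.median(q[:,2]).round(4)
def top(P,xy,z=.114):
    r=np.hypot(P[...,0]-xy[0],P[...,1]-xy[1]); q=P[(r<.03)&(abs(P[...,2]-z)<.008)]
    return q.mean(0).round(4) if len(q) else None,len(q),rect(q) if len(q) else None
E
python3 - <<'E'
from h import *
s=observe();print(s["tool_pos"],s["tool_rot"],s["qpos"][5],s["time"])
im,d=snap("wrist","w10.png"); P=points("wrist",d)
for n,xy in {'r':(.435,-.043),'y':(.445,-.124),'b':(.4505,-.216)}.items(): print(n,sleeve(P,xy))
im,d=snap("top","t1.png"); P=points("top",d)
for n,xy in {'r':(.644,.127),'y':(.639,.027),'b':(.636,-.074)}.items(): print(n,top(P,xy))
E
```

```text
[ 0.43563297 -0.04443071  0.23368303] [3.14013008e+00 1.28428903e-04 1.56968985e+00] -0.27620256244371133 24.9
r (array([ 0.4351, -0.043 ]), 0.021, 606, (array([ 0.435 , -0.0428]), array([0.0409, 0.0407]), 10.2), np.float64(0.0704))
y (array([ 0.4462, -0.1236]), 0.021, 543, (array([ 0.446 , -0.1233]), array([0.0406, 0.0407]), 67.3), np.float64(0.0704))
b (array([ 0.4515, -0.2168]), 0.0209, 287, (array([ 0.4513, -0.2225]), array([0.0287, 0.0415]), 88.6), np.float64(0.0703))
r (array([0.6378, 0.1365, 0.1133]), 40, (array([0.6379, 0.1361]), array([0.0187, 0.0184]), 2.4))
y (array([0.635 , 0.0267, 0.113 ]), 41, (array([0.6353, 0.0259]), array([0.0199, 0.0184]), 0.2))
b (array([ 0.6361, -0.0743,  0.1141]), 41, (array([ 0.6354, -0.0746]), array([0.0193, 0.0184]), 2.8))
```

View pics/t1.png

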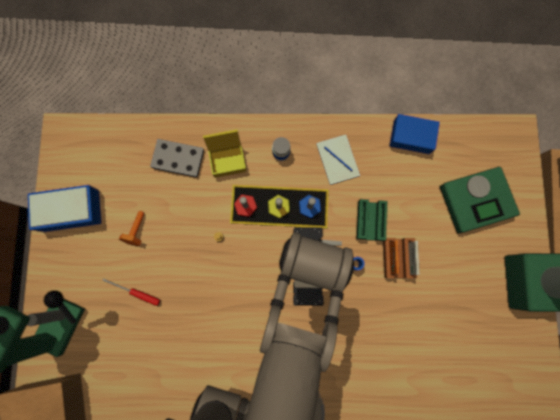

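All three punches stand on the mat: red (245,204), yellow (279,206) and blue (311,205). I'll grasp the red sleeve.

>>> send_rows(
  targets=[
    [0.8,-0.0005,0.0014,-0.04,0],
    [0.8,0,0,-0.045,0],
    [0.8,0,0,-0.045,0],
    [0.8,0,0,-0.04,0],
    [0.8,0,0,-0.02,0],
  ],
  grip_force=20,
)

```text
time: 25.5
tool_pos: [0.4339, -0.0415, 0.04]
tool_rot: [-3.137, -0.001, 1.572]
contact_force: [0.2, -0.1, 0.8]
opening: 0.0738
grip_force: 0.0
```

>>> send_rows(
  targets=[
    [0.8,0,0,-0.0065,0],
    [0.8,0,0,0,0],
    [0.35,0,0,0,0],
    [0.35,0,0,0,0],
    [0.35,0,0,0,0],
  ],
)

```text
time: 26.0
tool_pos: [0.4357, -0.0428, 0.0377]
tool_rot: [3.139, 0.001, 1.571]
contact_force: [0.3, -0.3, 0.9]
opening: 0.0535
grip_force: 0.0
```

>>> send_rows(
  targets=[
    [0.35,0,0,0,0],
    [0.35,0,0,0,0],
    [0.35,0,0,0,0],
    [0.35,0,0,0,0],
    [0.35,0,0,0,0],
  ],
)

```text
time: 26.5
tool_pos: [0.4354, -0.0428, 0.0372]
tool_rot: [3.14, 0.0, 1.571]
contact_force: [-0.1, 0.6, 6.1]
opening: 0.0422
grip_force: 20.0
```

>>> send_rows(
  targets=[
    [0.35,0,0,0.02,0],
    [0.35,0,0,0.04,0],
    [0.35,0,0,0.04,0],
    [0.35,0,0,0.03,0],
    [0.35,0.0132,0.0178,0,0],
  ],
)

```text
time: 27.0
tool_pos: [0.4495, -0.0262, 0.1706]
tool_rot: [3.135, 0.002, 1.569]
contact_force: [-0.1, 0.3, -1.4]
opening: 0.0422
grip_force: 20.0
```

>>> send_rows(
  targets=[
    [0.35,0.024,0.0322,0,0],
    [0.35,0.024,0.0322,0,0],
    [0.35,0.024,0.0322,0,0],
    [0.35,0.024,0.0322,0,0],
    [0.35,0.024,0.0324,0,0],
  ],
)

```text
time: 27.5
tool_pos: [0.5686, 0.1377, 0.1663]
tool_rot: [-3.141, 0.0, 1.571]
contact_force: [0.6, 0.6, -1.1]
opening: 0.0421
grip_force: 20.0
```

>>> send_rows(
  targets=[
    [0.35,0,0,0,0],
    [0.35,0,0,0,0],
    [0.35,0,0,0,0],
  ],
)

```text
time: 27.8
tool_pos: [0.5674, 0.1356, 0.1663]
tool_rot: [-3.14, 0.0, 1.57]
contact_force: [-1.0, -0.6, -0.4]
opening: 0.0417
grip_force: 20.0
```

Run:
```python
from h import *
s=observe();print(s["tool_pos"],s["tool_rot"],s["time"])
im,d=snap("wrist","w11.png"); P=points("wrist",d)
for n,xy in {'r':(.638,.136),'y':(.635,.027),'b':(.636,-.074)}.items(): print(n,top(P,xy))
print("held",sleeve(P,s["tool_pos"][:2],.2))
q=P[mask(im,'red')&(P[...,2]>.11)]; print(np.percentile(q,[2,50,98],0).round(3))
```

```text
[0.56735246 0.13564128 0.16627666] [-3.14008641e+00  4.91649395e-04  1.57043143e+00] 27.8
r (array([0.6372, 0.1384, 0.1136]), 668, (array([0.6386, 0.137 ]), array([0.022, 0.022]), 86.1))
y (None, 0, None)
b (None, 0, None)
held (array([0.5673, 0.1456]), 0.0334, 2750, (array([0.5697, 0.1424]), array([0.0535, 0.0492]), 37.3), np.float64(0.1998))
[[0.549 0.118 0.137]
 [0.567 0.15  0.184]
 [0.585 0.156 0.201]]
```

View pics/w11.png

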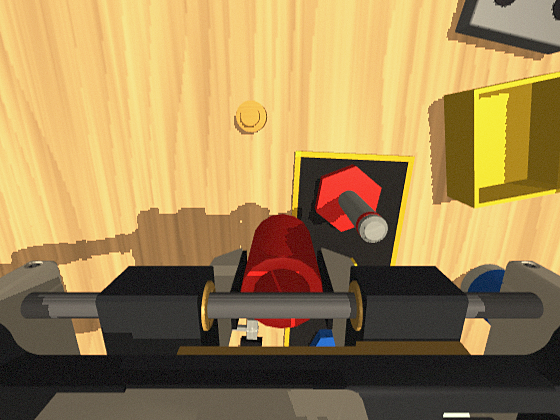

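The red punch top (372,228) and the held sleeve (283,260) are both visible. The top's bounding box is exactly 22 x 22 mm, so the measurement holds.

>>> send_rows(
  targets=[
    [0.35,0.02,0.0014,0,0],
    [0.35,0.03,0,0,0],
    [0.35,0.021,0,0,0],
    [0.35,0,0,0,0],
    [0.35,0,0,0,0],
  ],
)

```text
time: 28.35
tool_pos: [0.6384, 0.1368, 0.1664]
tool_rot: [-3.14, 0.0, 1.57]
contact_force: [-0.8, 0.7, -0.7]
opening: 0.0421
grip_force: 20.0
```

>>> send_rows(
  targets=[
    [0.35,0,0,-0.01,0],
    [0.35,0,0,-0.01,0],
    [0.35,0,0,-0.01,0],
    [0.35,0,0,0,0],
  ],
)

```text
time: 28.75
tool_pos: [0.6376, 0.1376, 0.1344]
tool_rot: [-3.137, 0.0, 1.571]
contact_force: [-0.4, 0.5, -0.3]
opening: 0.0423
grip_force: 20.0
```

>>> send_rows(
  targets=[
    [0.35,0,0,-0.02,0],
    [0.35,0,0,-0.02,0],
    [0.35,0,0,-0.02,0],
    [0.35,0,0,-0.01,0],
    [0.35,0,0,-0.004,0],
  ],
)

```text
time: 29.25
tool_pos: [0.6386, 0.1377, 0.0616]
tool_rot: [-3.14, 0.0, 1.571]
contact_force: [0.3, -0.3, -1.1]
opening: 0.0419
grip_force: 20.0
```

>>> send_rows(
  targets=[
    [0.35,0,0,0,0],
    [0.5,0,0,0,0],
    [0.65,0,0,0,0],
    [0.7,0,0,0,0],
    [0.7,0,0,0,0],
  ],
)

```text
time: 29.75
tool_pos: [0.6394, 0.1378, 0.0633]
tool_rot: [3.141, -0.0, 1.571]
contact_force: [0.8, -0.8, -0.4]
opening: 0.0627
grip_force: 0.0
```

>>> send_rows(
  targets=[
    [0.7,0,0,0.03,0],
    [0.7,0,0,0.045,0],
    [0.7,0,0,0.045,0],
    [0.7,0,0,0.045,0],
    [0.7,0,0,0,0],
  ],
)

```text
time: 30.25
tool_pos: [0.6421, 0.1381, 0.2361]
tool_rot: [3.127, -0.001, 1.571]
contact_force: [0.6, -0.2, 0.5]
opening: 0.0645
grip_force: 0.0
```

Run:
```python
from h import *
s=observe();print(s["tool_pos"],s["tool_rot"],s["time"])
im,d=snap("wrist","w12.png"); P=points("wrist",d)
for n,xy in {'r':(.638,.136),'y':(.635,.027)}.items(): print(n,top(P,xy))
print(sleeve(P,(.638,.137),.09))
```

```text
[0.64211882 0.13810827 0.2360573 ] [ 3.12740335e+00 -1.40274863e-03  1.57091594e+00] 30.25
r (array([0.6365, 0.1376, 0.1102]), 359, (array([0.6365, 0.1367]), array([0.0219, 0.0204]), 89.9))
y (array([0.634 , 0.0379, 0.1065]), 5, (array([0.6343, 0.0379]), array([0.0057, 0.0001]), 7.2))
(array([0.6368, 0.1375]), 0.0208, 570, (array([0.6368, 0.1378]), array([0.0406, 0.0403]), 1.3), np.float64(0.0869))
```

>>> send_rows(
  targets=[
    [0.8,-0.0241,-0.0327,0,0],
    [0.8,-0.0241,-0.0327,0,0],
    [0.8,-0.0241,-0.0327,0,0],
    [0.8,-0.0241,-0.0327,0,0],
    [0.8,-0.0241,-0.0327,0,0],
  ],
)

```text
time: 30.8
tool_pos: [0.5168, -0.0267, 0.2265]
tool_rot: [-3.139, -0.0, 1.571]
contact_force: [0.5, 0.2, 0.2]
opening: 0.0734
grip_force: 0.0
```

>>> send_rows(
  targets=[
    [0.8,-0.0241,-0.0327,0,0],
    [0.8,-0.0241,-0.0327,0,0],
    [0.8,-0.0241,-0.0327,0,0],
    [0.8,0,0,0,0],
    [0.8,0,0,0,0],
  ],
)

```text
time: 31.3
tool_pos: [0.4457, -0.1242, 0.2271]
tool_rot: [-3.141, -0.001, 1.568]
contact_force: [0.3, -0.2, 0.3]
opening: 0.0731
grip_force: 0.0
```

>>> send_rows(
  targets=[
    [0.8,0,0,0,0],
    [0.8,0,0,0,0],
  ],
)

```text
time: 31.5
tool_pos: [0.4468, -0.1229, 0.2274]
tool_rot: [-3.141, -0.0, 1.572]
contact_force: [0.4, -0.3, 0.4]
opening: 0.0736
grip_force: 0.0
```

Run:
```python
from h import *
s=observe();print(s["tool_pos"],s["tool_rot"],s["time"])
im,d=snap("wrist","w13.png"); P=points("wrist",d)
for n,xy in {'y':(.445,-.124),'b':(.4505,-.216)}.items(): print(n,sleeve(P,xy))
for n,xy in {'r':(.638,.136),'y':(.635,.027),'b':(.636,-.074)}.items(): print(n,top(P,xy))
```

```text
[ 0.44678411 -0.12294875  0.22735976] [-3.14122818e+00 -4.68357200e-04  1.57238676e+00] 31.5
y (array([ 0.4456, -0.1244]), 0.0211, 629, (array([ 0.4457, -0.1243]), array([0.0407, 0.0411]), 59.2), np.float64(0.0706))
b (array([ 0.4512, -0.2166]), 0.0211, 563, (array([ 0.4509, -0.2162]), array([0.0405, 0.0405]), 1.6), np.float64(0.0706))
r (None, 0, None)
y (array([0.6335, 0.0262, 0.1131]), 758, (array([0.6358, 0.0268]), array([0.0226, 0.022 ]), 35.7))
b (array([ 0.6342, -0.0741,  0.1131]), 533, (array([ 0.6366, -0.0746]), array([0.0215, 0.0229]), 76.0))
```

>>> send_rows(
  targets=[
    [0.8,-0.001,-0.0014,-0.04,0],
    [0.8,0,0,-0.045,0],
    [0.8,0,0,-0.045,0],
    [0.8,0,0,-0.04,0],
    [0.8,0,0,-0.015,0],
  ],
)

```text
time: 32.05
tool_pos: [0.4436, -0.1235, 0.0392]
tool_rot: [-3.136, -0.003, 1.572]
contact_force: [-0.3, -0.4, 0.3]
opening: 0.0733
grip_force: 0.0
```

>>> send_rows(
  targets=[
    [0.8,0,0,-0.005,0],
    [0.8,0,0,0,0],
    [0.35,0,0,0,0],
    [0.35,0,0,0,0],
    [0.35,0,0,0,0],
  ],
)

```text
time: 32.55
tool_pos: [0.446, -0.1255, 0.0387]
tool_rot: [3.14, 0.001, 1.571]
contact_force: [-0.4, -0.9, 0.1]
opening: 0.0541
grip_force: 0.0
```

>>> send_rows(
  targets=[
    [0.35,0,0,0,0],
    [0.35,0,0,0,0],
    [0.35,0,0,0,0],
    [0.35,0,0,0,0],
    [0.35,0,0,0,0],
  ],
)

```text
time: 33.05
tool_pos: [0.4457, -0.1255, 0.0382]
tool_rot: [3.141, 0.0, 1.571]
contact_force: [0.4, 0.3, 5.4]
opening: 0.0419
grip_force: 20.0
```

>>> send_rows(
  targets=[
    [0.35,0,0,0.02,0],
    [0.35,0,0,0.04,0],
    [0.35,0,0,0.04,0],
    [0.35,0,0,0.03,0],
    [0.35,0.01,0.015,0,0],
  ],
)

```text
time: 33.55
tool_pos: [0.4569, -0.1119, 0.1716]
tool_rot: [3.135, 0.003, 1.569]
contact_force: [0.5, -0.2, -0.7]
opening: 0.0421
grip_force: 20.0
```

>>> send_rows(
  targets=[
    [0.35,0.022,0.0272,0,0],
    [0.35,0.022,0.0272,0,0],
    [0.35,0.022,0.0272,0,0],
    [0.35,0.022,0.0272,0,0],
    [0.35,0.022,0.0272,0,0],
  ],
)

```text
time: 34.05
tool_pos: [0.5657, 0.027, 0.1672]
tool_rot: [-3.14, -0.0, 1.571]
contact_force: [1.3, -0.6, -0.8]
opening: 0.0419
grip_force: 20.0
```

>>> send_rows(
  targets=[
    [0.35,0,0,0,0],
    [0.35,0,0,0,0],
    [0.35,0,0,0,0],
    [0.35,0,0,0,0],
  ],
)

```text
time: 34.45
tool_pos: [0.5647, 0.0248, 0.1677]
tool_rot: [-3.141, 0.0, 1.57]
contact_force: [0.7, -0.2, -0.7]
opening: 0.0423
grip_force: 20.0
```

Run:
```python
from h import *
s=observe();print(s["tool_pos"],s["tool_rot"],s["time"])
im,d=snap("wrist","w14.png"); P=points("wrist",d)
for n,xy in {'r':(.638,.136),'y':(.635,.027),'b':(.636,-.074)}.items(): print(n,top(P,xy))
q=P[mask(im,'yellow')&(P[...,2]>.12)]; print(np.percentile(q,[2,50,98],0).round(3))
```

```text
[0.56473753 0.02479144 0.16769749] [-3.14107656e+00  1.25855556e-04  1.56953585e+00] 34.45
r (array([0.6373, 0.1365, 0.1137]), 1007, (array([0.6385, 0.137 ]), array([0.0222, 0.0218]), 26.1))
y (array([0.635 , 0.0288, 0.1135]), 662, (array([0.636 , 0.0276]), array([0.0216, 0.0224]), 54.4))
b (None, 0, None)
[[0.546 0.009 0.137]
 [0.565 0.041 0.185]
 [0.583 0.106 0.327]]
```

>>> send_rows(
  targets=[
    [0.35,0.02,0.0015,0,0],
    [0.35,0.03,0,0,0],
    [0.35,0.0212,0,0,0],
    [0.35,0,0,0,0],
    [0.35,0,0,0,0],
  ],
)

```text
time: 35.0
tool_pos: [0.6359, 0.0266, 0.1673]
tool_rot: [-3.14, -0.0, 1.57]
contact_force: [-0.5, -0.3, -0.8]
opening: 0.042
grip_force: 20.0
```

>>> send_rows(
  targets=[
    [0.35,0,0,-0.01,0],
    [0.35,0,0,-0.01,0],
    [0.35,0,0,-0.01,0],
    [0.35,0,0,0,0],
  ],
)

```text
time: 35.4
tool_pos: [0.6351, 0.0273, 0.1355]
tool_rot: [-3.138, -0.0, 1.571]
contact_force: [0.3, -0.7, -0.9]
opening: 0.0422
grip_force: 20.0
```

Inserted without contact. I'll go on down and release, then head for the blue sleeve.

>>> send_rows(
  targets=[
    [0.35,0,0,-0.02,0],
    [0.35,0,0,-0.02,0],
    [0.35,0,0,-0.02,0],
    [0.35,0,0,-0.01,0],
    [0.35,0,0,-0.004,0],
  ],
)

```text
time: 35.9
tool_pos: [0.636, 0.0273, 0.0627]
tool_rot: [-3.14, -0.0, 1.571]
contact_force: [-0.2, -0.1, -0.7]
opening: 0.0421
grip_force: 20.0
```

>>> send_rows(
  targets=[
    [0.35,0,0,0,0],
    [0.5,0,0,0,0],
    [0.65,0,0,0,0],
    [0.7,0,0,0,0],
    [0.7,0,0,0,0],
  ],
)

```text
time: 36.4
tool_pos: [0.6368, 0.0272, 0.0643]
tool_rot: [3.141, 0.0, 1.571]
contact_force: [0.5, -0.1, -0.5]
opening: 0.0628
grip_force: 0.0
```

>>> send_rows(
  targets=[
    [0.7,0,0,0.03,0],
    [0.7,0,0,0.045,0],
    [0.7,0,0,0.045,0],
    [0.7,0,0,0.04,0],
    [0.7,0,0,0,0],
  ],
)

```text
time: 36.9
tool_pos: [0.6394, 0.0271, 0.2311]
tool_rot: [3.129, 0.001, 1.571]
contact_force: [-0.2, 0.1, 0.8]
opening: 0.0641
grip_force: 0.0
```

>>> send_rows(
  targets=[
    [0.8,-0.023,-0.0305,0,0],
    [0.8,-0.023,-0.0305,0,0],
    [0.8,-0.023,-0.0305,0,0],
    [0.8,-0.023,-0.0305,0,0],
    [0.8,-0.023,-0.0305,0,0],
  ],
)

```text
time: 37.4
tool_pos: [0.5203, -0.1262, 0.2233]
tool_rot: [-3.141, -0.0, 1.571]
contact_force: [0.3, -0.2, 0.1]
opening: 0.0735
grip_force: 0.0
```

>>> send_rows(
  targets=[
    [0.8,-0.023,-0.0305,0,0],
    [0.8,-0.023,-0.0305,0,0],
    [0.8,-0.0238,-0.0305,0,0],
    [0.8,0,0,0,0],
    [0.8,0,0,0,0],
  ],
)

```text
time: 37.9
tool_pos: [0.4514, -0.2171, 0.2236]
tool_rot: [3.141, -0.0, 1.569]
contact_force: [0.6, 0.2, -0.1]
opening: 0.0739
grip_force: 0.0
```

>>> send_rows(
  targets=[
    [0.8,0,0,0,0],
    [0.8,0,0,0,0],
  ],
)

```text
time: 38.1
tool_pos: [0.4523, -0.2158, 0.2236]
tool_rot: [3.142, -0.0, 1.572]
contact_force: [0.2, -0.4, 0.4]
opening: 0.0735
grip_force: 0.0
```

Run:
```python
from h import *
s=observe();print(s["tool_pos"],s["tool_rot"],s["time"])
im,d=snap("wrist","w15.png"); P=points("wrist",d)
print(sleeve(P,(.4505,-.216)))
for n,xy in {'y':(.635,.027),'b':(.636,-.074)}.items(): print(n,top(P,xy))
print("home y",sleeve(P,(.635,.027),.09))
```

```text
[ 0.45234771 -0.21582284  0.22357837] [ 3.14154541e+00 -2.79457770e-04  1.57241080e+00] 38.1
(array([ 0.4511, -0.2167]), 0.0208, 635, (array([ 0.451 , -0.2162]), array([0.0402, 0.0402]), 0.8), np.float64(0.0706))
y (None, 0, None)
b (array([ 0.6343, -0.0753,  0.1131]), 757, (array([ 0.6363, -0.0747]), array([0.0228, 0.0224]), 64.1))
home y (array([0., 0.]), 0.0, 0, (array([0., 0.]), array([0., 0.]), 0.0), np.float64(nan))
  return _methods._mean(a, axis=axis, dtype=dtype,
  ret = ret.dtype.type(ret / rcount)
```

>>> send_rows(
  targets=[
    [0.8,-0.0013,0,-0.04,0],
    [0.8,0,0,-0.045,0],
    [0.8,0,0,-0.045,0],
    [0.8,0,0,-0.036,0],
    [0.8,0,0,-0.015,0],
  ],
)

```text
time: 38.65
tool_pos: [0.4491, -0.2148, 0.0394]
tool_rot: [-3.137, -0.003, 1.572]
contact_force: [0.0, 0.1, 0.8]
opening: 0.0734
grip_force: 0.0
```

>>> send_rows(
  targets=[
    [0.8,0,0,-0.005,0],
    [0.8,0,0,0,0],
    [0.35,0,0,0,0],
    [0.35,0,0,0,0],
    [0.35,0,0,0,0],
  ],
)

```text
time: 39.15
tool_pos: [0.451, -0.2171, 0.0387]
tool_rot: [3.14, 0.001, 1.571]
contact_force: [-0.1, -0.1, 0.1]
opening: 0.0541
grip_force: 0.0
```

>>> send_rows(
  targets=[
    [0.35,0,0,0,0],
    [0.35,0,0,0,0],
    [0.35,0,0,0,0],
    [0.35,0,0,0,0],
    [0.35,0,0,0,0],
  ],
)

```text
time: 39.65
tool_pos: [0.4508, -0.2171, 0.0382]
tool_rot: [3.141, 0.001, 1.571]
contact_force: [-0.4, 0.2, 5.9]
opening: 0.0425
grip_force: 20.0
```

>>> send_rows(
  targets=[
    [0.35,0,0,0.02,0],
    [0.35,0,0,0.04,0],
    [0.35,0,0,0.04,0],
    [0.35,0,0,0.03,0],
    [0.35,0.01,0.012,0,0],
  ],
)

```text
time: 40.15
tool_pos: [0.4617, -0.2066, 0.1717]
tool_rot: [3.136, 0.004, 1.569]
contact_force: [1.5, -0.5, -1.2]
opening: 0.0423
grip_force: 20.0
```

>>> send_rows(
  targets=[
    [0.35,0.021,0.026,0,0],
    [0.35,0.021,0.026,0,0],
    [0.35,0.021,0.026,0,0],
    [0.35,0.021,0.026,0,0],
    [0.35,0.021,0.026,0,0],
  ],
)

```text
time: 40.65
tool_pos: [0.5657, -0.0735, 0.1671]
tool_rot: [-3.14, -0.0, 1.571]
contact_force: [0.1, 0.2, -1.6]
opening: 0.042
grip_force: 20.0
```

>>> send_rows(
  targets=[
    [0.35,0,0,0,0],
    [0.35,0,0,0,0],
    [0.35,0,0,0,0],
    [0.35,0,0,0,0],
  ],
)

```text
time: 41.05
tool_pos: [0.5648, -0.0757, 0.1676]
tool_rot: [-3.141, 0.0, 1.569]
contact_force: [0.2, 0.5, -1.5]
opening: 0.0424
grip_force: 20.0
```

Run:
```python
from h import *
s=observe();print(s["tool_pos"],s["tool_rot"],s["time"])
im,d=snap("wrist","w16.png"); P=points("wrist",d)
for n,xy in {'r':(.638,.136),'y':(.635,.027),'b':(.636,-.074)}.items(): print(n,top(P,xy))
print("home y",sleeve(P,(.635,.027),.09))
```

```text
[ 0.56481954 -0.07570398  0.16762943] [-3.14108703e+00  8.34848269e-05  1.56945098e+00] 41.05
r (None, 0, None)
y (array([0.635 , 0.0269, 0.1137]), 958, (array([0.6362, 0.0273]), array([0.022 , 0.0217]), 23.0))
b (array([ 0.6357, -0.0727,  0.1134]), 662, (array([ 0.6368, -0.0741]), array([0.0219, 0.0216]), 0.9))
home y (array([0.6363, 0.0282]), 0.0209, 1387, (array([0.6364, 0.028 ]), array([0.0409, 0.0411]), 35.4), np.float64(0.0907))
```

>>> send_rows(
  targets=[
    [0.35,0.02,0.0012,0,0],
    [0.35,0.03,0,0,0],
    [0.35,0.0217,0,0,0],
    [0.35,0,0,0,0],
    [0.35,0,0,0,0],
  ],
)

```text
time: 41.6
tool_pos: [0.6364, -0.0741, 0.1672]
tool_rot: [-3.14, -0.0, 1.57]
contact_force: [-0.2, 0.9, -0.6]
opening: 0.042
grip_force: 20.0
```

>>> send_rows(
  targets=[
    [0.35,0,0,-0.01,0],
    [0.35,0,0,-0.01,0],
    [0.35,0,0,-0.01,0],
    [0.35,0,0,0,0],
  ],
)

```text
time: 42.0
tool_pos: [0.6357, -0.0734, 0.1355]
tool_rot: [-3.138, -0.001, 1.571]
contact_force: [-0.6, 0.0, -1.1]
opening: 0.042
grip_force: 20.0
```

>>> send_rows(
  targets=[
    [0.35,0,0,-0.02,0],
    [0.35,0,0,-0.02,0],
    [0.35,0,0,-0.02,0],
    [0.35,0,0,-0.01,0],
    [0.35,0,0,-0.004,0],
  ],
)

```text
time: 42.5
tool_pos: [0.6366, -0.0735, 0.0627]
tool_rot: [-3.14, -0.0, 1.571]
contact_force: [-0.4, 0.7, -1.1]
opening: 0.0424
grip_force: 20.0
```

>>> send_rows(
  targets=[
    [0.35,0,0,0,0],
    [0.5,0,0,0,0],
    [0.65,0,0,0,0],
    [0.7,0,0,0,0],
    [0.7,0,0,0,0],
  ],
)

```text
time: 43.0
tool_pos: [0.6374, -0.0736, 0.0643]
tool_rot: [3.141, 0.0, 1.571]
contact_force: [-1.0, -0.4, -0.2]
opening: 0.0627
grip_force: 0.0
```

>>> send_rows(
  targets=[
    [0.7,0,0,0.03,0],
    [0.7,0,0,0.045,0],
    [0.7,0,0,0.045,0],
    [0.7,0,0,0.045,0],
    [0.7,0,0,0,0],
  ],
)

```text
time: 43.5
tool_pos: [0.6401, -0.0742, 0.2368]
tool_rot: [3.128, 0.003, 1.571]
contact_force: [-0.0, -0.8, 0.1]
opening: 0.0644
grip_force: 0.0
```

>>> send_rows(
  targets=[
    [0.5,-0.017,-0.0233,0.002,-0.143],
    [0.5,-0.017,-0.0233,0.002,-0.143],
    [0.5,-0.017,-0.0233,0.002,-0.143],
    [0.5,-0.017,-0.0233,0.002,-0.143],
    [0.5,-0.017,-0.0233,0.002,-0.143],
  ],
)

```text
time: 44.0
tool_pos: [0.5513, -0.1908, 0.2386]
tool_rot: [3.142, 0.0, 0.85]
contact_force: [-0.4, -0.5, 0.3]
opening: 0.0459
grip_force: 0.0
```

>>> send_rows(
  targets=[
    [0.5,-0.017,-0.0233,0.002,-0.143],
    [0.5,-0.017,-0.0233,0.002,-0.143],
    [0.5,-0.017,-0.0233,0.002,-0.143],
    [0.5,-0.017,-0.0233,0.002,-0.143],
    [0.5,-0.017,-0.0233,0.002,-0.143],
  ],
)

```text
time: 44.5
tool_pos: [0.4663, -0.3074, 0.2487]
tool_rot: [3.141, 0.0, 0.135]
contact_force: [1.0, 0.7, 0.7]
opening: 0.0461
grip_force: 0.0
```

>>> send_rows(
  targets=[
    [0.4,-0.017,-0.0233,0,-0.141],
    [0.4,0,0,0,0],
    [0.4,0,0,0,0],
    [0.4,0,0,0,0],
    [0.4,0,0,0,0],
  ],
)

```text
time: 45.0
tool_pos: [0.4507, -0.329, 0.2487]
tool_rot: [-3.141, -0.0, 0.002]
contact_force: [0.3, 0.8, -0.1]
opening: 0.0369
grip_force: 0.0
```

Run:
```python
from h import *
s=observe();print(s["tool_pos"],s["tool_rot"],s["time"],s["qpos"][5])
im,d=snap("wrist","w17.png"); P=points("wrist",d)
X,Y,Z=P[...,0],P[...,1],P[...,2]
def box(x0,x1,y0,y1,z0,z1): return (X>x0)&(X<x1)&(Y>y0)&(Y<y1)&(Z>z0)&(Z<z1)
for nm,y0,y1 in (('o',-.355,-.30),('w',-.42,-.36)):
  for z0,z1 in ((.098,.11),(.05,.095)):
    q=P[box(.40,.54,y0,y1,z0,z1)]
    if len(q): print(nm,z0,rect(q),len(q),np.median(q[:,2]))
q=P[box(.5,.68,-.34,-.21,.04,.056)]; print("rack",rect(q),len(q),np.median(q[:,2]))
```

```text
[ 0.4507401  -0.3290037   0.24868844] [-3.14146542e+00 -8.56644649e-05  2.08092760e-03] 45.0 0.8007326662448888
o 0.098 (array([ 0.4698, -0.3272]), array([0.0986, 0.0074]), 0.2) 675 0.10396315991462723
o 0.05 (array([ 0.4977, -0.3237]), array([0.0806, 0.0272]), 17.9) 43 0.08804152350371192
w 0.098 (array([ 0.4679, -0.3875]), array([0.1   , 0.0087]), 0.3) 768 0.1038038853165717
w 0.05 (array([ 0.4685, -0.3836]), array([0.0068, 0.0992]), 86.4) 531 0.0759630594616672
rack (array([ 0.578 , -0.2862]), array([0.1182, 0.1501]), 85.8) 4937 0.048686194680004624
```

View pics/w17.png

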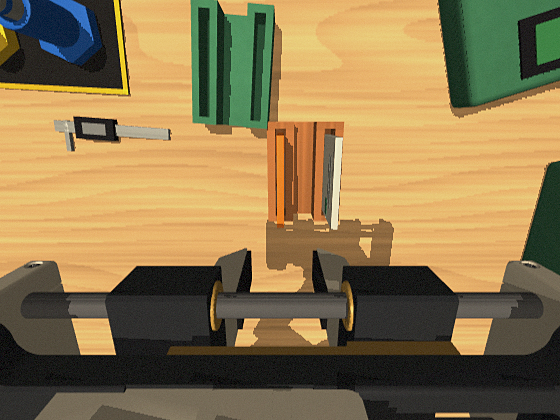

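The wrist view shows the orange board at (280,180), the white board at (332,180) and the rack at (232,65). I'll shift to put the rack in full view and measure its slots.

>>> send_rows(
  targets=[
    [0.4,0.04,0.022,-0.01,0],
    [0.4,0.04,0.022,-0.01,0],
    [0.4,0,0,0,0],
    [0.4,0,0,0,0],
    [0.4,0,0,0,0],
  ],
)

```text
time: 45.55
tool_pos: [0.5299, -0.2859, 0.229]
tool_rot: [3.141, 0.0, 0.0]
contact_force: [0.7, 1.1, 0.8]
opening: 0.0366
grip_force: 0.0
```

```bash
cat > rack.py <<'E'
from h import *
def rackfit(im,d,name):
    P=points(name,d); X,Y,Z=P[...,0],P[...,1],P[...,2]
    m=mask(im,'green',60,20)&(X>.48)&(X<.68)&(Y>-.36)&(Y<-.2)
    q=P[m&(Z>.043)&(Z<.054)]; r=rect(q)
    return P,m,q,r
E
python3 - <<'E'
from rack import *
s=observe();print(s["tool_pos"],s["tool_rot"])
im,d=snap("wrist","w18.png"); P,m,q,r=rackfit(im,d,"wrist"); print(r,len(q),np.median(q[:,2]))
a=np.radians(r[2]); L=np.array([np.cos(a),np.sin(a)])
if r[1][0]<r[1][1]: L=np.array([-L[1],L[0]])
if L[0]<0: L=-L
N=np.array([-L[1],L[0]]); c=np.array(r[0]); t=(q[:,:2]-c)@L; n=(q[:,:2]-c)@N
print("long dir deg",np.degrees(np.arctan2(L[1],L[0])), t.min(),t.max(),n.min(),n.max())
h,e=np.histogram(n[abs(t)<.045],np.arange(-.05,.0501,.002)); print(dict(zip((e[:-1]*1000).round().astype(int).tolist(),h.tolist())))
z=P[m&(P[...,2]<.03)&(P[...,2]>.003)]; n2=(z[:,:2]-c)@N; t2=(z[:,:2]-c)@L; k=(abs(t2)<.06)
print(np.histogram(n2[k],np.arange(-.05,.0501,.004)))
im,d=snap("top","t2.png"); print("top",rackfit(im,d,"top")[3])
cv2.imwrite("pics/c2.png",cv2.resize(cv2.imread("pics/w18.png")[0:260,100:400],None,fx=2,fy=2))
E
```

```text
[ 0.52988778 -0.28592284  0.22896201] [3.14108733e+00 1.31377236e-04 3.78538045e-04]
(array([ 0.5911, -0.2727]), array([0.0875, 0.1254]), 85.6) 3611 0.04919411634376325
long dir deg -4.40000000000001 -0.06273951926236321 0.06266984356194419 -0.04375990442796862 0.043714658334000726
{-50: 0, -48: 0, -46: 0, -44: 107, -42: 148, -40: 140, -38: 143, -36: 46, -34: 0, -32: 0, -30: 0, -28: 0, -26: 0, -24: 132, -22: 144, -20: 143, -18: 144, -16: 17, -14: 0, -12: 0, -10: 0, -8: 0, -6: 0, -4: 0, -2: 0, 0: 0, 2: 0, 4: 0, 6: 0, 8: 0, 10: 0, 12: 0, 14: 0, 16: 170, 18: 140, 20: 147, 22: 143, 24: 14, 26: 0, 28: 0, 30: 0, 32: 0, 34: 7, 36: 185, 38: 146, 40: 149, 42: 110, 44: 0, 46: 0, 48: 0}
(array([  0,   0,   0, 229, 295, 296,  67,   0, 152, 307, 308, 305, 313,
       311, 311, 308, 295,   0,   0, 115, 299, 360,   0,   0,   0]), array([-0.05 , -0.046, -0.042, -0.038, -0.034, -0.03 , -0.026, -0.022,
       -0.018, -0.014, -0.01 , -0.006, -0.002,  0.002,  0.006,  0.01 ,
        0.014,  0.018,  0.022,  0.026,  0.03 ,  0.034,  0.038,  0.042,
        0.046,  0.05 ]))
top (array([ 0.5879, -0.2682]), array([0.0819, 0.1208]), 84.7)
```

View pics/c2.png

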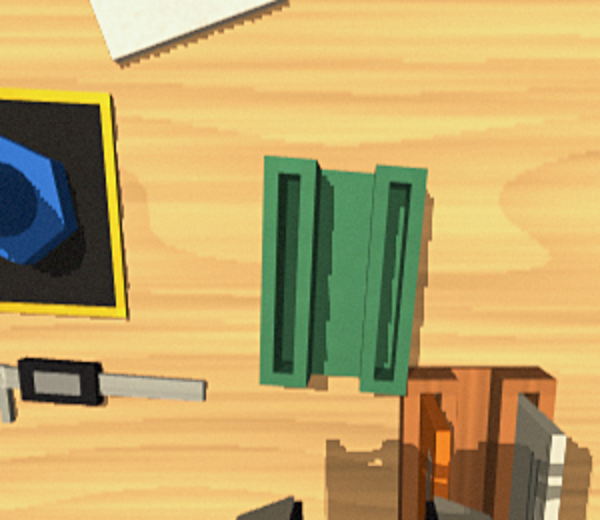

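The rack measures 125.4 x 87.5 mm, as specified. Its centre is (0.591,-0.273), its yaw -4.4°, and the slots lie at ±30 mm. Grasp orange.

>>> send_rows(
  targets=[
    [0.4,-0.03,-0.021,0,0],
    [0.4,-0.03,-0.0203,0,0],
    [0.4,0,0,-0.02,0],
    [0.4,0,0,-0.04,0],
    [0.4,0,0,-0.04,0],
  ],
  grip_force=25,
)

```text
time: 46.15
tool_pos: [0.4696, -0.3287, 0.1292]
tool_rot: [3.139, -0.003, -0.002]
contact_force: [-0.2, -0.1, 0.3]
opening: 0.0367
grip_force: 0.0
```

>>> send_rows(
  targets=[
    [0.4,0,0,-0.03,0],
    [0.4,0,0,-0.02,0],
    [0.4,0,0,-0.01,0],
    [0.4,0,0,0,0],
    [0.4,0,0,0,0],
  ],
)

```text
time: 46.65
tool_pos: [0.4705, -0.328, 0.0699]
tool_rot: [3.14, -0.001, -0.001]
contact_force: [-0.0, -1.3, -0.3]
opening: 0.0365
grip_force: 0.0
```

>>> send_rows(
  targets=[
    [0.2,0,0,0,0],
    [0.1,0,0,0,0],
    [0,0,0,0,0],
    [0,0,0,0,0],
    [0,0,0,0,0],
  ],
)

```text
time: 47.15
tool_pos: [0.4703, -0.3272, 0.0691]
tool_rot: [3.141, -0.0, -0.0]
contact_force: [-0.4, 0.1, 2.1]
opening: 0.0079
grip_force: 25.0
```

>>> send_rows(
  targets=[
    [0,0,0,0,0],
    [0,0,0,0,0],
    [0,0,0,0,0],
    [0,0,0,0,0],
    [0,0,0,0,0],
  ],
)

```text
time: 47.65
tool_pos: [0.4703, -0.3273, 0.0691]
tool_rot: [3.141, -0.0, -0.0]
contact_force: [-1.0, 0.8, 6.0]
opening: 0.008
grip_force: 25.0
```

>>> send_rows(
  targets=[
    [0,0,0,0.015,0],
    [0,0,0,0.03,0],
    [0,0,0,0.03,0],
    [0,0.0135,0.0095,0,-0.017],
    [0,0.03,0.02,0,-0.02],
  ],
)

```text
time: 48.15
tool_pos: [0.513, -0.299, 0.1445]
tool_rot: [3.14, -0.0, -0.041]
contact_force: [0.2, 0.4, -1.2]
opening: 0.0081
grip_force: 25.0
```

>>> send_rows(
  targets=[
    [0,0.03,0.02,0,-0.02],
    [0,0.03,0.02,0,-0.02],
    [0,0.02,0.015,0,0],
    [0,0,0,0,0],
    [0,0,0,0,0],
  ],
)

```text
time: 48.65
tool_pos: [0.5933, -0.2422, 0.1427]
tool_rot: [-3.141, 0.002, -0.076]
contact_force: [-0.8, 0.2, -1.1]
opening: 0.0078
grip_force: 25.0
```

>>> send_rows(
  targets=[
    [0,0,0,0,0],
    [0,0,0,0,0],
  ],
)

```text
time: 48.85
tool_pos: [0.5928, -0.2435, 0.1436]
tool_rot: [3.142, 0.001, -0.079]
contact_force: [1.1, -0.6, -0.6]
opening: 0.0077
grip_force: 25.0
```

Run:
```python
from h import *
s=observe();print(s["tool_pos"],s["tool_rot"],s["contact_force"])
im1,d=snap("side","s2.png"); P=points("side",d)
m=mask(im1,'orange',150,60)&(P[...,2]>.06)&(P[...,0]>.5)&(P[...,0]<.68)&(P[...,1]<-.18)&(P[...,1]>-.31); q=P[m]
if len(q)>50:
    A=np.c_[q[:,0],q[:,2],np.ones(len(q))]; w=np.linalg.lstsq(A,q[:,1],rcond=None)[0]; res=q[:,1]-A@w; k=abs(res)<.004; w=np.linalg.lstsq(A[k],q[k,1],rcond=None)[0]; print("side plane: yaw",np.degrees(np.arctan(w[0])),"lean",np.degrees(np.arctan(w[1])),len(q),k.sum(),np.percentile(q,[1,99],0).round(3).tolist(),"y@ctr",w@[.5934,.1,1])
im,d=snap("wrist","w19.png"); P=points("wrist",d)
m=mask(im,'orange',150,60)&(P[...,2]>.06)&(P[...,2]<.18); q=P[m]
for z0,z1 in ((.07,.09),(.1,.13),(.13,.15),(.155,.18)):
    k=q[(q[:,2]>z0)&(q[:,2]<z1)]; print(z0,len(k), rect(k) if len(k)>5 else '',np.median(k[:,2]) if len(k) else '')
```

```text
[ 0.59282728 -0.24349915  0.1436384 ] [ 3.14153314e+00  5.57326814e-04 -7.85334024e-02] [ 1.06145496 -0.55126765 -0.61759776]
side plane: yaw -5.320413211213165 lean -0.2935382355082626 743 637 [[0.543, -0.279, 0.085], [0.639, -0.238, 0.236]] y@ctr -0.24881620132680732
0.07 10 (array([ 0.6424, -0.2481]), array([0.0059, 0.0002]), 85.2) 0.08520081949376948
0.1 90 (array([ 0.6424, -0.2477]), array([0.0076, 0.0009]), 86.6) 0.11597743402419211
0.13 96 (array([ 0.6226, -0.2504]), array([0.0419, 0.0078]), 8.3) 0.14061571856123806
0.155 2207 (array([ 0.6023, -0.2449]), array([0.0085, 0.0816]), 85.5) 0.17852851743622977
```

>>> send_rows(
  targets=[
    [0,0.0004,0.0007,-0.015,0],
    [0,0,0,-0.015,0],
    [0,0,0,-0.008,0],
    [0,0,0,-0.006,0],
    [0,0,0,0,0],
  ],
)

```text
time: 49.45
tool_pos: [0.5937, -0.2421, 0.0991]
tool_rot: [-3.141, 0.001, -0.078]
contact_force: [-0.4, 0.3, -0.7]
opening: 0.0079
grip_force: 25.0
```

>>> send_rows(
  targets=[
    [0,0,0,0,0],
  ],
)

```text
time: 49.55
tool_pos: [0.5943, -0.2422, 0.1002]
tool_rot: [3.141, -0.001, -0.077]
contact_force: [0.1, 0.1, -1.2]
opening: 0.0082
grip_force: 25.0
```

>>> send_rows(
  targets=[
    [0,0,0,-0.008,0],
    [0,0,0,-0.008,0],
    [0,0,0,-0.006,0],
    [0,0,0,-0.004,0],
    [0,0,0,0,0],
  ],
)

```text
time: 50.05
tool_pos: [0.5936, -0.2417, 0.0728]
tool_rot: [-3.141, 0.001, -0.077]
contact_force: [0.6, 0.4, -0.4]
opening: 0.0076
grip_force: 25.0
```

>>> send_rows(
  targets=[
    [0,0,0,-0.002,0],
    [0,0,0,-0.002,0],
    [0,0,0,0,0],
  ],
)

```text
time: 50.35
tool_pos: [0.594, -0.242, 0.0696]
tool_rot: [3.142, 0.0, -0.077]
contact_force: [-0.3, -0.9, -1.2]
opening: 0.008
grip_force: 25.0
```

>>> send_rows(
  targets=[
    [0,0,0,-0.001,0],
    [0,0,0,0,0],
    [0.15,0,0,0,0],
    [0.25,0,0,0,0],
    [0.4,0,0,0,0],
  ],
)

```text
time: 50.85
tool_pos: [0.5941, -0.242, 0.0688]
tool_rot: [3.141, -0.0, -0.077]
contact_force: [-0.3, -0.5, -0.7]
opening: 0.0256
grip_force: 0.0
```

>>> send_rows(
  targets=[
    [0.4,0,0,0.02,0],
    [0.4,0,0,0.04,0],
    [0.4,0,0,0.04,0],
    [0.4,0,0,0.02,0],
    [0.4,-0.026,-0.0291,0.02,0.017],
  ],
)

```text
time: 51.35
tool_pos: [0.5702, -0.2685, 0.2104]
tool_rot: [-3.141, -0.003, -0.055]
contact_force: [-0.6, -1.1, 0.1]
opening: 0.0366
grip_force: 0.0
```

>>> send_rows(
  targets=[
    [0.4,-0.025,-0.0291,0.02,0.015],
    [0.4,-0.025,-0.0291,0.02,0.015],
    [0.4,-0.025,-0.0291,0,0.015],
    [0.4,-0.025,-0.0291,0,0.015],
    [0.4,0,0,0,0],
  ],
)

```text
time: 51.85
tool_pos: [0.465, -0.391, 0.2489]
tool_rot: [3.14, 0.001, -0.005]
contact_force: [-0.0, 0.3, -1.1]
opening: 0.0367
grip_force: 0.0
```

>>> send_rows(
  targets=[
    [0.4,0,0,0,0],
    [0.4,0,0,0,0],
    [0.4,0,0,0,0],
  ],
)

```text
time: 52.15
tool_pos: [0.4689, -0.3865, 0.2486]
tool_rot: [-3.141, -0.0, 0.001]
contact_force: [-0.7, 0.6, -0.1]
opening: 0.0367
grip_force: 0.0
```

Run:
```python
from h import *
s=observe();print(s["tool_pos"],s["tool_rot"],s["time"])
im,d=snap("wrist","w20.png"); P=points("wrist",d)
X,Y,Z=P[...,0],P[...,1],P[...,2]
def box(x0,x1,y0,y1,z0,z1): return (X>x0)&(X<x1)&(Y>y0)&(Y<y1)&(Z>z0)&(Z<z1)
q=P[box(.40,.54,-.42,-.36,.098,.11)]; print("white",rect(q),len(q))
q=P[mask(im,'orange',150,60)&box(.52,.67,-.29,-.2,.095,.115)]; print("orange",rect(q),len(q),np.median(q[:,2]) if len(q) else '')
```

```text
[ 0.46887334 -0.38647755  0.24864776] [-3.14137427e+00 -2.86707579e-05  1.37337323e-03] 52.15
white (array([ 0.4681, -0.3873]), array([0.0998, 0.0068]), 0.2) 624
orange (array([ 0.5937, -0.2431]), array([0.0094, 0.0997]), 85.5) 1379 0.10339625671387859
```

Orange is home: top at 0.103, centred. Now grasp white.

>>> send_rows(
  targets=[
    [0.4,-0.0007,-0.0007,-0.02,0],
    [0.4,0,0,-0.04,0],
    [0.4,0,0,-0.04,0],
    [0.4,0,0,-0.04,0],
    [0.4,0,0,-0.025,0],
  ],
)

```text
time: 52.7
tool_pos: [0.467, -0.3863, 0.0806]
tool_rot: [-3.139, 0.003, 0.001]
contact_force: [0.2, -0.6, -0.9]
opening: 0.0369
grip_force: 0.0
```

>>> send_rows(
  targets=[
    [0.4,0,0,-0.015,0],
    [0.4,0,0,0,0],
    [0.4,0,0,0,0],
    [0.2,0,0,0,0],
    [0.1,0,0,0,0],
  ],
)

```text
time: 53.2
tool_pos: [0.468, -0.3886, 0.0701]
tool_rot: [3.14, -0.002, 0.0]
contact_force: [0.0, -0.7, -0.4]
opening: 0.0252
grip_force: 0.0
```

>>> send_rows(
  targets=[
    [0,0,0,0,0],
    [0,0,0,0,0],
    [0,0,0,0,0],
    [0,0,0,0,0],
    [0,0,0,0,0],
  ],
)

```text
time: 53.7
tool_pos: [0.4675, -0.3884, 0.0692]
tool_rot: [3.141, -0.0, -0.0]
contact_force: [-0.8, 0.1, 4.1]
opening: 0.008
grip_force: 25.0
```

>>> send_rows(
  targets=[
    [0,0,0,0,0],
    [0,0,0,0,0],
    [0,0,0,0,0],
    [0,0,0,0,0],
  ],
)

```text
time: 54.1
tool_pos: [0.4675, -0.3884, 0.0692]
tool_rot: [3.141, -0.0, -0.0]
contact_force: [-1.3, 0.9, 5.1]
opening: 0.0077
grip_force: 25.0
```

>>> send_rows(
  targets=[
    [0,0,0,0.015,0],
    [0,0,0,0.03,0],
    [0,0,0,0.03,0],
    [0,0.0128,0.0098,0,-0.017],
    [0,0.03,0.02,0,-0.02],
  ],
)

```text
time: 54.6
tool_pos: [0.5092, -0.3599, 0.1446]
tool_rot: [3.14, -0.0, -0.041]
contact_force: [0.9, -0.2, -0.0]
opening: 0.0078
grip_force: 25.0
```

>>> send_rows(
  targets=[
    [0,0.03,0.02,0,-0.02],
    [0,0.03,0.02,0,-0.02],
    [0,0.018,0.016,0,0],
    [0,0,0,0,0],
    [0,0,0,0,0],
  ],
)

```text
time: 55.1
tool_pos: [0.5879, -0.302, 0.1428]
tool_rot: [-3.141, 0.002, -0.076]
contact_force: [-0.5, 0.3, -0.3]
opening: 0.0079
grip_force: 25.0
```

>>> send_rows(
  targets=[
    [0,0,0,0,0],
    [0,0,0,0,0],
  ],
)

```text
time: 55.3
tool_pos: [0.5873, -0.3033, 0.1436]
tool_rot: [3.141, 0.0, -0.079]
contact_force: [-0.4, 0.7, -0.8]
opening: 0.0077
grip_force: 25.0
```

Run:
```python
from h import *
s=observe();print(s["tool_pos"],s["tool_rot"],s["contact_force"])
im,d=snap("wrist","w21.png"); P=points("wrist",d); X,Y,Z=P[...,0],P[...,1],P[...,2]
for z0,z1 in ((.085,.15),(.174,.186)):
    k=P[(Z>z0)&(Z<z1)&(X>.60)&(X<.66)&(abs(Y+.304)<.02)]; print(z0,len(k), rect(k) if len(k)>5 else '',k.mean(0).round(4))
```

```text
[ 0.58728541 -0.30334889  0.14364868] [ 3.14145998e+00  4.56469687e-04 -7.86821091e-02] [-0.43821186  0.70890772 -0.79737297]
0.085 210 (array([ 0.6375, -0.3077]), array([0.0079, 0.0012]), 85.2) [ 0.6378 -0.3077  0.1223]
0.174 1375 (array([ 0.6191, -0.3063]), array([0.008 , 0.0384]), 85.1) [ 0.6205 -0.3064  0.1783]
```

>>> send_rows(
  targets=[
    [0,0.0008,0.001,-0.015,0],
    [0,0,0,-0.015,0],
    [0,0,0,-0.008,0],
    [0,0,0,-0.006,0],
    [0,0,0,0,0],
  ],
)

```text
time: 55.85
tool_pos: [0.5885, -0.3015, 0.0991]
tool_rot: [-3.141, 0.001, -0.078]
contact_force: [-0.4, -0.1, -1.2]
opening: 0.0079
grip_force: 25.0
```

>>> send_rows(
  targets=[
    [0,0,0,0,0],
  ],
)

```text
time: 55.95
tool_pos: [0.5891, -0.3017, 0.1002]
tool_rot: [3.141, -0.001, -0.077]
contact_force: [-0.6, -0.2, -1.0]
opening: 0.0082
grip_force: 25.0
```

>>> send_rows(
  targets=[
    [0,0,0,-0.008,0],
    [0,0,0,-0.008,0],
    [0,0,0,-0.006,0],
    [0,0,0,-0.004,0],
    [0,0,0,0,0],
  ],
)

```text
time: 56.45
tool_pos: [0.5886, -0.3011, 0.0727]
tool_rot: [-3.141, 0.001, -0.077]
contact_force: [-0.7, -0.4, -1.5]
opening: 0.0084
grip_force: 25.0
```

>>> send_rows(
  targets=[
    [0,0,0,-0.002,0],
    [0,0,0,-0.002,0],
    [0,0,0,-0.001,0],
    [0,0,0,0,0],
  ],
)

```text
time: 56.85
tool_pos: [0.5891, -0.3015, 0.0692]
tool_rot: [3.141, -0.0, -0.077]
contact_force: [-0.3, 0.3, 2.2]
opening: 0.0078
grip_force: 25.0
```

>>> send_rows(
  targets=[
    [0.15,0,0,0,0],
    [0.25,0,0,0,0],
    [0.35,0,0,0,0],
    [0.4,0,0,0,0],
    [0.4,0,0,0.03,0],
  ],
)

```text
time: 57.35
tool_pos: [0.5866, -0.2999, 0.0946]
tool_rot: [-3.137, 0.008, -0.077]
contact_force: [-0.1, -0.7, 0.0]
opening: 0.0362
grip_force: 0.0
```

>>> send_rows(
  targets=[
    [0.4,0,0,0.045,0],
    [0.4,0,0,0.045,0],
    [0.4,0,0,0.045,0],
    [0.4,-0.03,-0.03,0,0],
    [0.4,-0.03,-0.03,0,0],
  ],
)

```text
time: 57.85
tool_pos: [0.5295, -0.3616, 0.2358]
tool_rot: [3.139, -0.003, -0.074]
contact_force: [0.3, -0.2, -0.6]
opening: 0.0368
grip_force: 0.0
```

>>> send_rows(
  targets=[
    [0.4,-0.03,-0.03,0,0],
    [0.4,-0.03,-0.03,0,0],
    [0.4,0,0,0,0],
    [0.4,0,0,0,0],
    [0.4,0,0,0,0],
  ],
)

```text
time: 58.35
tool_pos: [0.4696, -0.4207, 0.2337]
tool_rot: [-3.141, -0.0, -0.077]
contact_force: [-0.5, -0.0, -0.3]
opening: 0.0368
grip_force: 0.0
```

Run:
```python
from h import *
s=observe();print(s["tool_pos"],s["time"])
im,d=snap("wrist","w22.png"); P=points("wrist",d); X,Y,Z=P[...,0],P[...,1],P[...,2]
for n,y in (('o',-.243),('w',-.3026)):
    q=P[(Z>.095)&(Z<.12)&(X>.52)&(X<.66)&(abs(Y-y)<.02)]; print(n,rect(q),len(q),np.median(q[:,2]).round(4))
im,d=snap("top","t3.png"); P=points("top",d)
for n,xy in {'r':(.638,.137),'y':(.636,.027),'b':(.636,-.074)}.items(): print(n,top(P,xy),sleeve(P,xy,.09))
im2,_=snap("side","s3.png")
cv2.imwrite("pics/m3.png",np.hstack([cv2.resize(im[100:310,100:450],(400,240)),cv2.resize(im2[100:400,130:430],(400,400))[:240*400//400+0]] if 0 else [cv2.resize(im[100:310,120:440],(400,263)),cv2.resize(im2[100:400,120:440],(400,375))[60:323]])[:,:,::-1])
```

```text
[ 0.46963713 -0.4206817   0.23370266] 58.35
o (array([ 0.5939, -0.2428]), array([0.0098, 0.1   ]), 85.1) 1664 0.1033
w (array([ 0.5894, -0.3019]), array([0.009 , 0.0997]), 85.6) 1426 0.1035
r (array([0.6375, 0.1363, 0.1128]), 42, (array([0.6381, 0.1361]), array([0.0186, 0.0188]), 89.8)) (array([0.6385, 0.1371]), 0.021, 82, (array([0.6387, 0.1379]), array([0.0383, 0.0383]), 88.6), np.float64(0.0902))
y (array([0.6347, 0.0266, 0.1135]), 40, (array([0.6349, 0.0259]), array([0.0196, 0.0184]), 0.2)) (array([0.6362, 0.0284]), 0.0207, 77, (array([0.6359, 0.029 ]), array([0.0388, 0.0374]), 0.2), np.float64(0.0899))
b (array([ 0.6353, -0.0973,  0.1139]), 27, (array([ 0.6357, -0.0963]), array([0.019 , 0.0119]), 0.6)) (array([ 0.6353, -0.0983]), 0.0204, 49, (array([ 0.6353, -0.092 ]), array([0.04  , 0.0246]), 0.7), np.float64(0.0893))
```

View pics/m3.png

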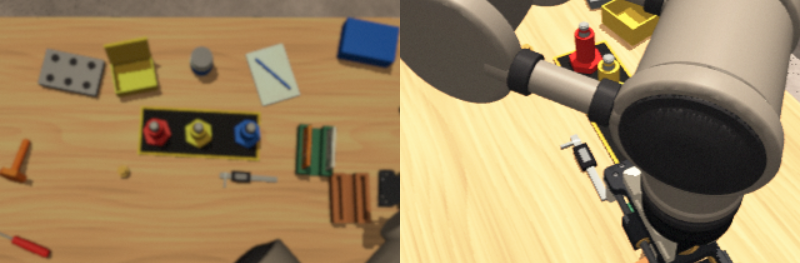

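The top view (left half) shows both boards in the rack at (316,150). Blue at (247,133) was knocked about 25 mm toward the mat's edge, so I'll look closely and bring it back.

>>> send_rows(
  targets=[
    [0.5,0.0155,0.0356,0,0],
    [0.5,0.0155,0.0356,0,0],
    [0.5,0.0155,0.0356,0,0],
    [0.5,0.0155,0.0356,0,0],
    [0.5,0.0155,0.0356,0,0],
  ],
)

```text
time: 59.0
tool_pos: [0.5474, -0.241, 0.2338]
tool_rot: [3.142, -0.0, -0.076]
contact_force: [0.5, -0.1, 2.0]
opening: 0.0461
grip_force: 0.0
```

>>> send_rows(
  targets=[
    [0.5,0.0155,0.0356,0,0],
    [0.5,0.0155,0.0356,0,0],
    [0.5,0.0155,0.0356,0,0],
    [0.5,0.0155,0.0356,0,0],
    [0.5,0,0,0,0],
  ],
)

```text
time: 59.5
tool_pos: [0.61, -0.0953, 0.2336]
tool_rot: [-3.14, -0.001, -0.07]
contact_force: [-0.2, 0.0, -0.5]
opening: 0.0457
grip_force: 0.0
```

>>> send_rows(
  targets=[
    [0.5,0,0,0,0],
    [0.5,0,0,0,0],
    [0.5,0,0,0,0],
  ],
)

```text
time: 59.8
tool_pos: [0.6082, -0.1019, 0.2338]
tool_rot: [3.141, 0.0, -0.078]
contact_force: [-0.7, 0.4, 0.4]
opening: 0.0459
grip_force: 0.0
```

Run:
```python
from h import *
s=observe();print(s["tool_pos"],s["tool_rot"],s["time"])
im,d=snap("wrist","w23.png"); P=points("wrist",d); X,Y,Z=P[...,0],P[...,1],P[...,2]
print(top(P,(.636,-.1)),sleeve(P,(.636,-.1),.09))
q=P[mask(im,'blue')&(Z>.01)&(Z<.03)&(abs(X-.636)<.06)&(abs(Y+.1)<.06)]; print("foot",q.min(0),q.max(0),np.median(q[:,2]))
q=P[mask(im,'yellow')&(Z<.012)&(X>.55)&(X<.72)&(Y<.1)]; print("mat edge y",np.percentile(q[:,1],[.5,1,2]),np.percentile(q[:,0],[1,99]))
cv2.imwrite("pics/c3.png",im[:280,100:460,::-1])
```

```text
[ 0.60816345 -0.1019483   0.23376948] [ 3.14126890e+00  7.62763273e-05 -7.84518960e-02] 59.8
(array([ 0.6365, -0.1009,  0.1139]), 408, (array([ 0.6358, -0.1007]), array([0.0206, 0.0222]), 85.0)) (array([ 0.6358, -0.1   ]), 0.0209, 683, (array([ 0.6361, -0.0998]), array([0.0402, 0.0411]), 85.6), np.float64(0.0908))
foot [ 0.61049143 -0.13386503  0.01140272] [ 0.67173513 -0.06785437  0.0298249 ] 0.021095836964741377
mat edge y [-0.47667055 -0.47275402 -0.4656936 ] [0.55325308 0.71490328]
```

View pics/c3.png

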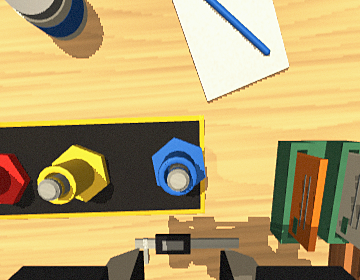

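Blue's foot touches the yellow border at (205,170). I'll lift it by the shaft end and move it back 26 mm.

>>> send_rows(
  targets=[
    [0.5,0.0278,0.0015,-0.03,0],
    [0.5,0,0,-0.04,0],
    [0.5,0,0,-0.035,0],
    [0.5,0,0,-0.02,0],
    [0.5,0,0,-0.015,0],
  ],
  grip_force=30,
)

```text
time: 60.35
tool_pos: [0.6352, -0.1003, 0.0916]
tool_rot: [-3.141, 0.003, -0.079]
contact_force: [0.4, -1.4, 0.2]
opening: 0.0459
grip_force: 0.0
```

>>> send_rows(
  targets=[
    [0.5,0,0,0,0],
    [0.5,0,0,0,0],
    [0.3,0,0,0,0],
    [0.1,0,0,0,0],
    [0.1,0,0,0,0],
  ],
)

```text
time: 60.85
tool_pos: [0.6366, -0.0996, 0.0947]
tool_rot: [3.141, -0.001, -0.077]
contact_force: [0.3, 0.3, 0.8]
opening: 0.0266
grip_force: 0.0
```

>>> send_rows(
  targets=[
    [0.1,0,0,0,0],
    [0.1,0,0,0,0],
    [0.1,0,0,0,0],
    [0.1,0,0,0,0],
    [0.1,0,0,0,0],
  ],
)

```text
time: 61.35
tool_pos: [0.6366, -0.1, 0.0944]
tool_rot: [3.141, -0.001, -0.077]
contact_force: [-1.1, -3.3, 5.8]
opening: 0.0214
grip_force: 30.0
```

>>> send_rows(
  targets=[
    [0.1,0,0,0.004,0],
    [0.1,0,0,0.004,0],
    [0.1,0,0.006,0,0],
    [0.1,0,0.008,0,0],
    [0.1,0,0.008,0,0],
  ],
)

```text
time: 61.85
tool_pos: [0.6358, -0.0763, 0.1011]
tool_rot: [-3.141, 0.001, -0.077]
contact_force: [0.0, 0.1, -6.6]
opening: 0.021
grip_force: 30.0
```

>>> send_rows(
  targets=[
    [0.1,0,0.005,0,0],
    [0.1,0,0,0,0],
    [0.1,0,0,-0.003,0],
    [0.1,0,0,-0.003,0],
    [0.1,0,0,0,0],
  ],
)

```text
time: 62.35
tool_pos: [0.6358, -0.0727, 0.0949]
tool_rot: [-3.142, 0.001, -0.078]
contact_force: [0.4, -0.4, -6.2]
opening: 0.0209
grip_force: 30.0
```

>>> send_rows(
  targets=[
    [0.1,0,0,-0.001,0],
    [0.1,0,0,0,0],
  ],
)

```text
time: 62.55
tool_pos: [0.6363, -0.0727, 0.0946]
tool_rot: [3.141, 0.0, -0.078]
contact_force: [0.8, -0.2, -6.6]
opening: 0.0213
grip_force: 30.0
```

Still carrying the full weight, so it needs to go about 1 mm lower before release. Then retreat.

>>> send_rows(
  targets=[
    [0.1,0,0,-0.001,0],
    [0.25,0,0,0,0],
    [0.35,0,0,0,0],
    [0.5,0,0,0,0],
    [0.5,0,0,0,0],
  ],
)

```text
time: 63.05
tool_pos: [0.6366, -0.0725, 0.0942]
tool_rot: [3.141, -0.001, -0.077]
contact_force: [0.0, 0.2, 0.9]
opening: 0.042
grip_force: 0.0
```

>>> send_rows(
  targets=[
    [0.5,0,0,0.02,0],
    [0.5,0,0,0.045,0],
    [0.5,0,0,0.045,0],
    [0.5,0,0,0.04,0],
    [0.5,-0.035,-0.035,0,0],
  ],
)

```text
time: 63.55
tool_pos: [0.6067, -0.1056, 0.2509]
tool_rot: [3.14, -0.016, -0.072]
contact_force: [0.0, -1.3, -1.1]
opening: 0.046
grip_force: 0.0
```

>>> send_rows(
  targets=[
    [0.5,-0.035,-0.035,0,0],
    [0.5,-0.035,-0.035,0,0],
    [0.5,-0.035,-0.035,0,0],
    [0.5,-0.035,-0.035,0,0],
    [0.5,0,-0.04,0,0],
  ],
)

```text
time: 64.05
tool_pos: [0.4576, -0.2877, 0.2444]
tool_rot: [-3.141, 0.002, -0.078]
contact_force: [1.4, -0.1, 1.4]
opening: 0.0459
grip_force: 0.0
```

>>> send_rows(
  targets=[
    [0.5,0,-0.04,0,0],
    [0.5,0,-0.04,0,0],
    [0.5,0,0,0,0],
    [0.5,0,0,0,0],
    [0.5,0,0,0,0],
  ],
)

```text
time: 64.55
tool_pos: [0.4614, -0.3665, 0.2438]
tool_rot: [-3.141, 0.0, -0.077]
contact_force: [0.5, -0.1, 0.8]
opening: 0.0462
grip_force: 0.0
```

Run:
```python
from h import *
s=observe();print(s["tool_pos"],s["time"],s["contact_force"])
im,d=snap("top","t4.png"); P=points("top",d)
for n,xy in {'r':(.638,.137),'y':(.636,.027),'b':(.636,-.074)}.items(): print(n,top(P,xy),sleeve(P,xy,.09))
cv2.imwrite("pics/c4.png",cv2.resize(im[170:290,200:440],None,fx=3,fy=3)[:,:,::-1])
```

```text
[ 0.46135399 -0.36651203  0.24378367] 64.55 [ 0.46768749 -0.06790944  0.78557262]
r (array([0.6374, 0.1366, 0.1131]), 40, (array([0.6376, 0.1362]), array([0.0185, 0.0191]), 87.9)) (array([0.6391, 0.137 ]), 0.0207, 79, (array([0.6385, 0.1366]), array([0.0382, 0.0404]), 5.5), np.float64(0.0906))
y (array([0.635 , 0.027 , 0.1134]), 42, (array([0.6353, 0.0276]), array([0.0198, 0.0195]), 49.9)) (array([0.6365, 0.0284]), 0.0209, 81, (array([0.6362, 0.029 ]), array([0.0389, 0.0373]), 0.2), np.float64(0.0897))
b (array([ 0.6347, -0.0739,  0.1128]), 43, (array([ 0.6351, -0.0739]), array([0.0203, 0.0203]), 71.4)) (array([ 0.6351, -0.0729]), 0.0208, 80, (array([ 0.6352, -0.0732]), array([0.0373, 0.0413]), 89.0), np.float64(0.09))
```

View pics/c4.png

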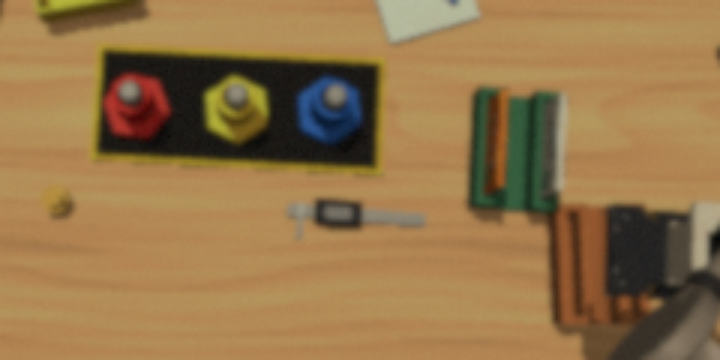

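The three sleeved punches stand inside the mat at (137,105), (236,108) and (330,108). Both boards are in the rack at (497,140) and (555,143). Handing in.

```bash
python3 -c "
from cell import hand_in
print(hand_in())"
```

```text
the job is handed in; nothing more can be done
None
```

The job is handed in: all three punches stand upright on the mat with their own sleeves down on the feet, and both boards are home in the rack, one per slot. Blue was knocked to the mat's edge mid-run and I moved it back. The hand-in gave no verdict.

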